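Make up a kit carrier and send it down the roller lane

TASK

Make up the kit for the next engine assembly station: hold the squat white bottle down on the sprung plate of the check station until the plate is fully down, then stand the bottle on the round mat of the carrier tray, and pile all the cartons and tins there are on the tray's rectangular mat in one square column, lengthwise with the mat, with every carton below every tin. Load the tray where it waits at the open end of the lane; once all of it is aboard, push the tray along the rollers (do not lift it) until it is fully home against the stop in the yellow bay, with the load still standing square and upright on its mats. Leave everything else on the table where it is.

Things in the scene. Friction and masses are not known exactly. Their poses are not given: they have to be found in the camera images.
- carton1: closed cardboard carton, 110 long (its x) x 64 wide (its y) x 40 mm high; origin: centre of its underside. May be absent
- carton2: closed cardboard carton, 110 long (its x) x 64 wide (its y) x 40 mm high; origin: centre of its underside. May be absent
- carton3: closed cardboard carton, 110 long (its x) x 64 wide (its y) x 40 mm high; origin: centre of its underside. May be absent
- tin1: closed flat steel tin, 96 long (its x) x 60 wide (its y) x 32 mm high; origin: centre of its underside. May be absent
- tin2: closed flat steel tin, 96 long (its x) x 60 wide (its y) x 32 mm high; origin: centre of its underside. May be absent
- bottle: squat closed white bottle with a black cap, 64 mm diameter and straight-sided up to 76 mm, 100 mm high in all, cap 34 mm across; origin: centre of its underside
- carrier: flat grey carrier tray lying on the rollers, 150 (its x) x 260 mm (its y) x 16 mm thick; on its -y end an upright board 10 mm thick, 150 wide, rising 46 mm above the tray's top: push there, towards its +y. Bare of other rims. Origin: centre of its underside
- column_mat (a point): centre of the black rectangular mat on the tray, 112 (x) x 66 mm (y), flush with the tray's top; 70 mm from the tray's centre towards +y. Axes as the tray's: the boxes lie lengthwise along its x
- bottle_mat (a point): centre of the black round mat on the tray, 68 mm diameter, flush with the tray's top; 50 mm from the tray's centre towards -y (between column mat and end board)
- lane: fixed roller lane, 490 (its y) x 192 mm, origin: centre of its underside. 13 free rollers, tops at 50 mm. Side rails: inner faces at x = +-80 mm, 62 mm high. Yellow bay at its +y end: cheeks at x = +-86 mm, 92 mm high, from y = 75 to 245 mm. The tray is home when its origin is at y = 105 mm in this frame
- stop (a point): middle of the end stop's face in the bay, 235 mm from the lane's centre towards its +y, against which the tray's +y edge comes home
- station: fixed grey check station, 112 x 112 x 38 mm high, carrying the sprung round plate in the middle; origin: centre of its underside
- pad (a joint): travel of the sprung plate of the check station, m: 0 up, 0.012 fully down; starts to give at about 5 N, fully down at about 14 N
- pad_top (a point): centre of the top of the sprung plate, an aluminium disc 90 mm in diameter; 59 mm above the table when up
- rod_a: bystander: dark steel connecting rod, 147 x 52 x 18 mm, lying to the right of the lane
- rod_b: bystander: dark steel connecting rod, 147 x 52 x 18 mm, lying beyond the lane
- spanner: bystander: spanner lying to the left of the lane; origin near its middle
- piston: bystander: aluminium piston, 70 mm diameter, 50 mm high, at the right; origin: centre of its underside
- pot: bystander: open stainless cup, 90 mm across, 85 mm high, at the left; origin: centre of its underside
- cap: bystander: steel bearing cap, 90 x 26 x 35 mm, lying beyond the lane
Not all that is in view belongs to the job. What is shaped like the tin1 but red or turquoise is not meant.

How it is judged:
On the way, in this order (a step that is already met when the one before it is completed fails the run):
1. the bottle has held the sprung plate fully down (value of joint pad above 0.0105 m and contact force between bottle and station above 6 N), for 0.2 s.
2. bottle and the whole column stand on their mats while the tray is still at the open end of the lane (horizontal distance between each of carton1, carton2, carton3, tin1, tin2 and column_mat below 0.015 m and angle between each of carton1, carton2, carton3, tin1, tin2, bottle's own z axis and vertical below 0.06 rad and angle between the x axis of each of carton1, carton2, carton3, tin1, tin2 and the x axis of carrier, either way round below 0.14 rad and z of each of carton1, carton2, carton3, tin1, tin2 in the frame of column_mat above -0.005 m and horizontal distance between carton1 and carton2 below 0.015 m and horizontal distance between each of carton1, carton2 and carton3 below 0.015 m and horizontal distance between each of carton1, carton2, carton3 and tin1 below 0.015 m and horizontal distance between each of carton1, carton2, carton3, tin1 and tin2 below 0.015 m and z of each of tin1, tin2 in the frame of carton1 above 0.03 m and z of each of tin1, tin2 in the frame of carton2 above 0.03 m and z of each of tin1, tin2 in the frame of carton3 above 0.03 m and horizontal distance between bottle and bottle_mat below 0.015 m and z of bottle in the frame of bottle_mat between -0.006 and 0.006 m and y of carrier in the frame of lane below -0.02 m), for 0.2 s.
3. the tray is home against the stop (y of carrier in the frame of lane above 0.099 m and z of carrier in the frame of lane below 0.056 m), for 0.2 s.
At the end, for the whole second after the job is handed in: Tray on the rollers, within 6 mm of the stop. Every box flat on the rectangular mat in one column: centres within 15 mm of the mat's and of one another, lengthwise within 8 degrees, cartons below tins. Bottle upright on the round mat, centre within 15 mm. All at rest (all of step 3 and horizontal distance between each of carton1, carton2, carton3, tin1, tin2 and column_mat below 0.015 m and angle between each of carton1, carton2, carton3, tin1, tin2, bottle's own z axis and vertical below 0.06 rad and angle between the x axis of each of carton1, carton2, carton3, tin1, tin2 and the x axis of carrier, either way round below 0.14 rad and z of each of carton1, carton2, carton3, tin1, tin2 in the frame of column_mat above -0.005 m and horizontal distance between carton1 and carton2 below 0.015 m and horizontal distance between each of carton1, carton2 and carton3 below 0.015 m and horizontal distance between each of carton1, carton2, carton3 and tin1 below 0.015 m and horizontal distance between each of carton1, carton2, carton3, tin1 and tin2 below 0.015 m and z of each of tin1, tin2 in the frame of carton1 above 0.03 m and z of each of tin1, tin2 in the frame of carton2 above 0.03 m and z of each of tin1, tin2 in the frame of carton3 above 0.03 m and horizontal distance between bottle and bottle_mat below 0.015 m and z of bottle in the frame of bottle_mat between -0.006 and 0.006 m and linear speed of each of carton1, carton2, carton3, tin1, tin2, bottle, carrier below 0.03 m/s); the robot touches nothing.
It fails at once if a bystander is shifted by more than 60 mm (distance of any of rod_a, rod_b, spanner, piston, pot, cap from where it was at the start of the episode above 0.06 m).
It fails at once if the tray is lifted off the rollers (z of carrier in the frame of lane above 0.08 m).
Of carton1, carton2, carton3, tin1, tin2 only 3 to 5 are there at a start; the rules pass over those that are not, and their reading is None.
At some moment in a run one of bottle may be knocked a few centimetres aside while the robot is not near it.
It also fails if it takes over 210 s, if anything falls off the work surface, if the arm or the gripper's body presses on something with over 40 N, if the wrist force passes 120 N, or if a joint passes its speed limit or range.

ROBOT

A 6-joint arm with a two-finger parallel gripper is mounted at the origin on the work surface. World frame = base frame: x ahead of the robot, y to its left, z up, the work surface at z = 0. Lengths are in m, angles in rad, forces in N, time in s.
With the tool pointing down it reaches from about 0.35 to 1 m from the base axis. Payload 7.1 kg.
Tool frame: the origin (TCP) lies at the very end of the fingers, on their centre line; the grasp point (between the pads) lies 19 mm behind it (robot.tcp_to_grasp is the z of the grasp point in the tool frame, in m); z points along the fingers, y is the line along which they close (so a half turn about z gives the same grasp; the last joint's range is limited). The gripper opens to 85 mm and grips with 20 to 120 N. Pads are 22 mm wide; open, the fingers measure 114 mm over their backs; the gripper's body (76 mm by 85 mm) begins 54 mm behind the grasp point. The pads swing forward as they close: fully open they stand 13 mm farther back than shut.
Start: joints at [-1.211, 0.423, 1.63, -0, 1.089, -0.019], TCP at [0.231, -0.581, 0.231] pointing down, gripper open.
Joint ranges: [-3, 3], [-0.9, 2.11], [0.09, 2.58], [-1.31, 4.45], [0.11, 2.69], [-2.54, 2.54]. Speed limits (rad/s): [2.39, 2.39, 3.01, 3.14, 3.14, 3.14].

INTERFACE

Orientations are given as a 3x3 rotation matrix whose columns are the frame's x, y, z axes.
In Python, from plant import robot gives the robot as it stands. The module is installed in compiled form; this text tells all that it offers.
- The arm moves only by the shell command python3 -m creep 'ROWS' [FORCE]. ROWS is text: rows parted by semicolons, each of 7 numbers parted by spaces: the opening, from -1 (shut) to 1 (fully open), then the shift along the tool's x, y, z as a fraction of full scale, then the turn, a rotation vector about the tool's x, y, z as a fraction of full scale. In form: hand tx ty tz wx wy wz; .... A call has 1 to 10 rows; each row shifts and turns the commanded pose from where the row before left it, along the tool's axes as they then stand; what a row does not reach is not made up. Full scale, the value 1, is 500 mm for a shift and 180 degrees for a turn. A row lasts 1/8 s, in which the tool goes at most 62.5 mm and 10.7 degrees, less where a joint would pass 70% of its speed; a pose out of reach is approached as far as the arm can. A call with a number of a shift or a turn outside -1 to 1 is refused whole. A call with a gripper value outside its range is refused whole. The fingers move at their own pace and stop on an object; FORCE is the grip in N (left out, the last holds). Time passes only in rows, so rows that do not move let the fingers close. It gives the time, the measured TCP pose, the force, the opening and the grip force at its end, in the units of the state.
- robot.state(): the state, without advancing time (a new reading comes with each control period).
- robot.snapshot(name): name is "scene" or "side" or "wrist"; returns the picture (420x560x3 uint8, blue, green, red); there is no depth.
- robot.get_calibration(name): a dict with "camera_matrix" (3x3 intrinsics, pixels), "xyz" and "rotation" of the camera in the world; the wrist camera has in their place "hand_eye" (4x4, takes a point from camera to tool coordinates, whose origin is the TCP and whose axes are the flange's). Camera axes: x right, y down, z forward; pixel columns grow to the right and rows downward; lengths in m; the calibration is good to about 2 mm. The wrist camera is an equidistant fisheye: a pixel r from the principal point sees the ray r / f radians off the axis. A picture is of the moment at which its call begins: read the wrist's pose just before it. get_calibration takes no time and is no camera call.
- robot.job_done(): hands the job in; it is judged then, once.
Trained networks look in the newest picture that a camera, given by its name, has taken for a name from the list of things; names that differ only in an ending like _2 or _b are one class to them, and where a whole thing is asked for, a point or a joint stands for the part that bears it (a point fixed in the world has none). Each returns a list of dicts, best first, with "confidence" (0 to 1); they miss things now and then, are a little off and sometimes report something else, mostly with a low value. They report only what shows in the picture. A call takes as long as a camera call. They do not tell look-alikes from the thing itself.
- robot.recognise(camera, thing): "xyz" ([x, y, z] in m, in world coordinates, good to about 4 mm: the middle of the surface that is visible of it).
- robot.masks_of(camera, thing): "mask" (420x560 bool, what is visible of it).
The state is a dict: "time": time; "joint_positions": joint angles; "dq": joint speeds; "joint_efforts": joint torques, N m; "tool_pos": TCP position; "eef_rot": TCP orientation; "contact_force": force on the tool from outside, world axes, zero at the start; "ft_torque": the same for the moment, N m; "finger_gap": finger opening in m; "grasp_force": force on a finger pad.
Only numpy, scipy, OpenCV 4.12 (cv2) and the standard library are available. Lean on these libraries where they do the work, as an engineer would, in place of code of your own. Each camera call takes 0.05 s, during which the arm holds its last target. There are 200 camera calls.

## Working session

There is one attempt and no reset: what is moved stays moved. The work goes in short steps, Python scripts to look and compute and a shell command to move; the robot and the scene stay as the last step left them, time stands still between calls to the robot, and variables do not carry over. Pictures are saved under pics/ and viewed, at most 14 in all, crops included, and the job is handed in when it is done.

```bash
mkdir -p pics
cat > h.py <<'E'
import numpy as np, cv2
from plant import robot
def pix2w(cam,u,v,z):
    c=robot.get_calibration(cam);K=np.array(c["camera_matrix"]);R=np.array(c["rotation"]);o=np.array(c["xyz"])
    d=R@np.linalg.inv(K)@np.array([u,v,1.]);t=(z-o[2])/d[2];return o+t*d
def w2pix(cam,p):
    c=robot.get_calibration(cam);K=np.array(c["camera_matrix"]);R=np.array(c["rotation"]);o=np.array(c["xyz"])
    q=K@(R.T@(np.array(p)-o));return q[:2]/q[2]
E
python3 - <<'E'
from h import *
np.set_printoptions(precision=3,suppress=True)
for c in("scene","side"):
    im=robot.snapshot(c);cv2.imwrite(f"pics/{c}0.png",im)
    k=robot.get_calibration(c);print(c,k["xyz"],np.array(k["rotation"]).tolist(),np.array(k["camera_matrix"]).tolist())
    for t in("carton1","tin1","bottle","carrier","lane","station","pot","piston","spanner","rod_a","cap"):
        for r in robot.recognise(c,t):
            if r["confidence"]>.2: print(c,t,np.round(r["xyz"],3),round(r["confidence"],2),np.round(w2pix(c,r["xyz"])))
s=robot.state();print(s["time"],s["tool_pos"],s["eef_rot"],s["contact_force"])
print(robot.get_calibration("wrist"))
E
```

```text
scene [1.242 0.758 0.779] [[-0.7147673924352631, 0.38676032106506003, -0.5826869045730703], [0.6992667278230238, 0.4089965836872624, -0.586300126122986], [0.011559328309880296, -0.8265217774395298, -0.562786045800022]] [[470.3976208271988, 0.0, 277.6099609681125], [0.0, 470.3976208271988, 213.84758675673905], [0.0, 0.0, 1.0]]
scene carton1 [0.434 0.02  0.042] 0.69 [296. 212.]
scene carton1 [0.651 0.169 0.051] 0.69 [278. 271.]
scene carton1 [ 0.418 -0.144  0.039] 0.59 [261. 189.]
scene tin1 [ 0.378 -0.286  0.032] 0.89 [240. 170.]
scene tin1 [0.423 0.183 0.035] 0.73 [344. 238.]
scene tin1 [0.38  0.319 0.033] 0.61 [397. 255.]
scene bottle [ 0.521 -0.387  0.054] 0.62 [186. 167.]
scene carrier [ 0.624 -0.076  0.071] 0.97 [221. 216.]
scene carrier [0.515 0.399 0.06 ] 0.42 [396. 289.]
scene carrier [0.668 0.455 0.006] 0.33 [372. 360.]
scene lane [0.653 0.169 0.053] 0.59 [278. 270.]
scene station [0.536 0.407 0.037] 0.77 [391. 303.]
scene pot [0.412 0.497 0.054] 0.85 [459. 291.]
scene piston [ 0.414 -0.466  0.046] 0.79 [198. 151.]
scene piston [0.513 0.396 0.054] 0.71 [394. 290.]
scene spann
[... 1336 characters left out ...]
.461 0.003] 0.77 [170. 337.]
side rod_a [ 0.799 -0.14   0.011] 0.79 [219. 187.]
side rod_a [ 0.657 -0.44   0.011] 0.45 [282. 151.]
side cap [0.789 0.125 0.025] 0.87 [187. 233.]
side cap [0.514 0.398 0.059] 0.59 [233. 319.]
side cap [ 0.406 -0.144  0.037] 0.47 [326. 202.]
1.2 [ 0.231 -0.581  0.231] [[ 0.929  0.37  -0.   ]
 [ 0.37  -0.929  0.   ]
 [-0.    -0.    -1.   ]] [ 0.264  0.327 -0.094]
{'camera_matrix': array([[325.192,   0.   , 277.23 ],
       [  0.   , 325.192, 209.111],
       [  0.   ,   0.   ,   1.   ]]), 'hand_eye': array([[-0.001, -0.953, -0.303,  0.079],
       [ 1.   , -0.001, -0.   ,  0.   ],
       [-0.   , -0.303,  0.953, -0.142],
       [ 0.   ,  0.   ,  0.   ,  1.   ]])}
```

View pics/scene0.png

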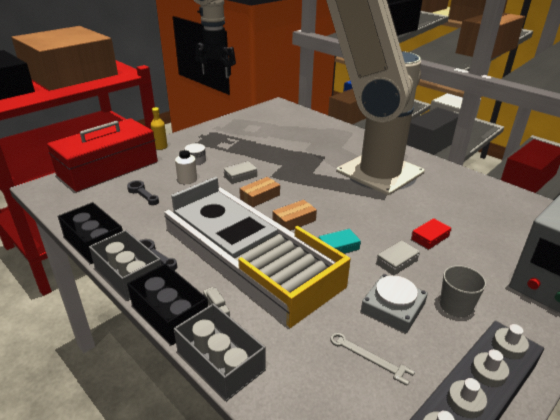

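View pics/side0.png

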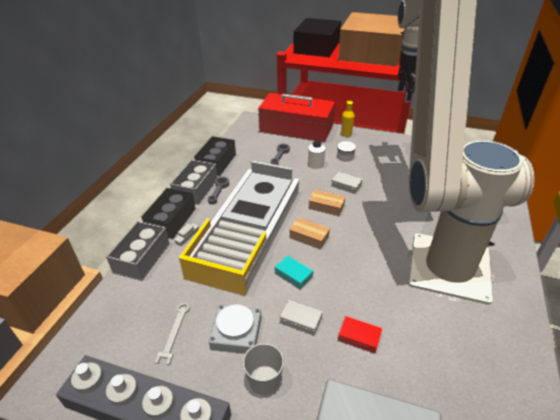

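The pictures show two cartons (scene 260,190 and 295,213; side 326,202 and 309,232). They show two grey tins, at scene 240,171 and 398,256, and side 347,182 and 301,317. The bottle is at scene 186,167. The turquoise (340,241) and red (431,232) boxes are decoys. The station is at 395,295, and the lane runs from 195,190 to 310,280 with its yellow bay at the near end. Next I fit poses by silhouette.

```bash
cat >> h.py <<'E'
from scipy.optimize import minimize
def pts_box(p,L,W,H,z0):
    x,y,a=p;c,s=np.cos(a),np.sin(a)
    return np.array([[x+c*i*L/2-s*j*W/2,y+s*i*L/2+c*j*W/2,z0+k*H] for i in(-1,1) for j in(-1,1) for k in(0,1)])
def pts_cyl(p,parts,z0):
    t=np.linspace(0,2*np.pi,40)
    return [np.array([[p[0]+r*np.cos(q),p[1]+r*np.sin(q),z0+z] for q in t for z in(a,b)]) for r,a,b in parts]
def render(cam,hulls,S=8):
    m=np.zeros((420,560),np.uint8)
    for P in hulls:
        uv=np.array([w2pix(cam,q) for q in P]);h=cv2.convexHull(np.round(uv*16).astype(np.int32))
        cv2.fillConvexPoly(m,h,255,cv2.LINE_AA,4)
    return m/255.
def iou(a,b): return np.minimum(a,b).sum()/max(1,np.maximum(a,b).sum())
def fit(masks,hull,p0,step):
    f=lambda p:-np.mean([iou(render(c,hull(p)),m) for c,m in masks])
    best=None
    for q in p0:
        p0_=np.array(q,float);sx=np.vstack([p0_]+[p0_+np.eye(len(q))[i]*step[i] for i in range(len(q))])
        r=minimize(f,q,method="Nelder-Mead",options=dict(initial_simplex=sx,xatol=2e-4,fatol=1e-4,maxiter=150))
        if best is None or r.fun<best.fun: best=r
    return best
def pick(masks,cam,p):
    u,v=w2pix(cam,p);b=None
    for m in masks:
        M=np.array(m["mask"]);yy,xx=np.nonzero(M)
        if len(xx) and np.hypot(np.median(xx)-u,np.median(yy)-v)<10: return M.astype(float)
E
cat > meas.py <<'E'
from h import *
np.set_printoptions(precision=4,suppress=True)
C={c:{} for c in("scene","side")}
for c in C:
    robot.snapshot(c)
    for t in("carton1","tin1","bottle","carrier","station","lane"): C[c][t]=robot.masks_of(c,t)
def go(name,t,g,hull,yaw):
    ms=[(c,m) for c in C if (m:=pick(C[c][t],c,g)) is not None]
    if not ms: print(name,"none");return
    p0=[[g[0],g[1]]+([a] if yaw else []) for a in (np.arange(0,np.pi,np.pi/4) if yaw else [0])]
    r=fit(ms,hull,p0,[.01,.01,.2]);print(name,[c for c,_ in ms],r.x,np.degrees(r.x[2]) if yaw else"",r.fun)
    for c,m in ms: print("   ",c,iou(render(c,hull(r.x)),m), fit([(c,m)],hull,[r.x],[.005,.005,.1]).x)
if __name__=="__main__":
    bx=lambda L,W,H,z=0:(lambda p:[pts_box(p,L,W,H,z)])
    go("cA","carton1",[.43,.022,.04],bx(.11,.064,.04),1)
    go("cB","carton1",[.412,-.142,.04],bx(.11,.064,.04),1)
    go("tA","tin1",[.37,-.285,.03],bx(.096,.06,.032),1)
    go("tB","tin1",[.368,.321,.03],bx(.096,.06,.032),1)
    go("bottle","bottle",[.505,-.385,.05],lambda p:pts_cyl(p,[(.032,0,.076),(.017,.076,.1)],0),0)
    go("station","station",[.52,.41,.03],lambda p:[pts_box(p,.112,.112,.038,0)]+pts_cyl(p,[(.045,.038,.059)],0),1)
    def car(p):
        x,y,a=p;b=[x+.125*np.sin(a),y-.125*np.cos(a),a]
        return [pts_box(p,.15,.26,.016,.05),pts_box(b,.15,.01,.062,.05)]
    go("carrier","carrier",[.62,-.075,.066],car,1)
E
python3 meas.py
```

```text
cA ['side'] [ 0.4249  0.0046 -0.1056] -6.047592494284207 -0.8487488353242499Traceback (most recent call last):
  File "meas.py", line 15, in <module>
    go("cA","carton1",[.43,.022,.04],bx(.11,.064,.04),1)
    ~~^^^^^^^^^^^^^^^^^^^^^^^^^^^^^^^^^^^^^^^^^^^^^^^^^^
  File "meas.py", line 12, in go
    for c,m in ms: print("   ",c,iou(render(c,hull(r.x)),m), fit([(c,m)],hull,[r.x],[.005,.005,.1]).x)
                                                             ~~~^^^^^^^^^^^^^^^^^^^^^^^^^^^^^^^^^^^
  File "h.py", line 28, in fit
    r=minimize(f,q,method="Nelder-Mead",options=dict(initial_simplex=sx,xatol=2e-4,fatol=1e-4,maxiter=150))
    res = _minimize_neldermead(fun, x0, args, callback, bounds=bounds,
                               **options)
    fsim[j] = func(sim[j])
              ~~~~^^^^^^^^
    fx = function(np.copy(x), *(wrapper_args + args))
  File "h.py", line 24, in <lambda>
    f=lambda p:-np.mean([iou(render(c,hull(p)),m) for c,m in masks])
                             ~~~~~~^^^^^^^^^^^
  File "h.py", line 19, in render
    uv=np.array([w2pix(cam,q) for q in P]);h=cv2.convexHull(np.round(uv*16).astype(np.int32))
                 ~~~~~^^^^^^^
  File "h.py", line 7, in w2pix
    c=robot.get_calibration(cam);K=np.array(c["camera_matrix"]);R=np.array(c["rotation"]);o=np.array(c["xyz"])
ValueError: time passes only in moves, steps and waits
```

```bash
python3 - <<'E'
s=open('h.py').read()
s=s.replace('from plant import robot\n','''from plant import robot
import functools
@functools.lru_cache(None)
def cal(cam):
    c=robot.get_calibration(cam);return np.array(c["camera_matrix"]),np.array(c["rotation"]),np.array(c["xyz"])
''').replace('c=robot.get_calibration(cam);K=np.array(c["camera_matrix"]);R=np.array(c["rotation"]);o=np.array(c["xyz"])\n    d','K,R,o=cal(cam)\n    d').replace('c=robot.get_calibration(cam);K=np.array(c["camera_matrix"]);R=np.array(c["rotation"]);o=np.array(c["xyz"])\n    q','K,R,o=cal(cam)\n    q')
open('h.py','w').write(s)
E
timeout 500 python3 meas.py; python3 -c "
from h import *;print(robot.state()['time'])"
```

```text
cA ['scene', 'side'] [ 0.425   0.0034 -0.1639] -9.388505091154084 -0.8858966352568136
    scene 0.8741552458325461 [ 0.4242  0.0025 -0.1736]
    side 0.8976380246810812 [ 0.4254  0.0047 -0.1709]
cB ['scene', 'side'] [ 0.4087 -0.1611  3.1483] 180.3871189889701 -0.8467902571206669
    scene 0.8726771396125125 [ 0.4074 -0.1612  3.1084]
    side 0.8209033746288212 [ 0.4086 -0.1613  3.2264]
tA ['scene', 'side'] [ 0.3678 -0.3022 -0.1837] -10.525071536546491 -0.861663458851412
    scene 0.8806800638122686 [ 0.3683 -0.3011 -0.316 ]
    side 0.8426468538905554 [ 0.3678 -0.3022 -0.1837]
tB ['scene', 'side'] [0.3634 0.3126 3.1376] 179.7710067140978 -0.854125378005913
    scene 0.8780773427727356 [0.3632 0.3124 3.1277]
    side 0.8301734132390904 [0.3639 0.3115 3.1719]
bottle ['scene', 'side'] [ 0.5079 -0.4067]  -0.8845059030160712
    scene 0.8849462365591396 [ 0.5069 -0.4085]
    side 0.8840655694730029 [ 0.508  -0.4039]
station ['scene', 'side'] [0.5091 0.3977 0.2533] 14.511287073097598 -0.8962249530832749
    scene 0.8953981992953765 [0.5062 0.3967 0.2503]
    side 0.8970517068711732 [0.5091 0.3976 0.2508]
carrier ['scene', 'side'] [ 0.6195 -0.0705 -0.0192] -1.0973623612163688 -0.9436685107588623
    scene 0.943850265085506 [ 0.6188 -0.0717 -0.0131]
    side 0.9434867564322187 [ 0.6195 -0.0705 -0.0192]
2.6
```

```bash
python3 -m creep '1 .092 -.0171 0 0 0 0;1 .092 -.0171 0 0 0 0;1 .092 -.0171 0 0 0 0;1 .092 -.0171 0 0 0 0;1 .092 -.0171 0 0 0 0;1 .092 -.0171 0 0 0 0;1 .092 -.0171 0 0 0 0;1 0 0 0 0 0 0' 40
cat >> h.py <<'E'
POSE={}
def snapw(name=None):
    s=robot.state();POSE["p"]=np.array(s["tool_pos"]);POSE["R"]=np.array(s["eef_rot"])
    im=robot.snapshot("wrist")
    if name: cv2.imwrite(f"pics/{name}.png",im)
    return im
@functools.lru_cache(None)
def calw():
    c=robot.get_calibration("wrist");return np.array(c["camera_matrix"]),np.array(c["hand_eye"])
_w2=w2pix
def w2pix(cam,p):
    if cam!="wrist": return _w2(cam,p)
    K,T=calw();t=POSE["R"].T@(np.array(p)-POSE["p"]);q=T[:3,:3].T@(t-T[:3,3])
    r=np.hypot(q[0],q[1]);th=np.arctan2(r,q[2]);d=q[:2]/max(r,1e-9)*th
    return np.array([K[0,0]*d[0]+K[0,2],K[1,1]*d[1]+K[1,2]])
def wfit(t,g,hull,yaw=None,step=.01,tol=40):
    "fit thing class t near world g in the newest wrist picture"
    best=None;u,v=w2pix("wrist",g)
    for m in robot.masks_of("wrist",t):
        M=np.array(m["mask"]).astype(float);yy,xx=np.nonzero(M)
        if not len(xx) or np.hypot(np.median(xx)-u,np.median(yy)-v)>tol: continue
        p0=[list(g[:2])+([] if yaw is None else [yaw])]
        r=fit([("wrist",M)],hull,p0,[step,step,.15])
        if best is None or r.fun<best.fun: best=r
    return best
BX=lambda L,W,H,z=0:(lambda p:[pts_box(p,L,W,H,z)])
CARTON=lambda z=0:BX(.11,.064,.04,z)
TIN=lambda z=0:BX(.096,.06,.032,z)
BOT=lambda z=0:(lambda p:pts_cyl(p,[(.032,0,.076),(.017,.076,.1)],z))
def delta(target,yaw=None):
    """tool-axes shift (fraction) to target xyz; and turn about tool z so tool y lies along direction yaw"""
    s=robot.state();R=np.array(s["eef_rot"]);d=R.T@(np.array(target)-np.array(s["tool_pos"]))/.5
    print("shift",np.round(d,4),"tool",np.round(s["tool_pos"],4),"ydir",np.round(np.degrees(np.arctan2(R[1,1],R[0,1])),2),"tilt",np.round(R[:2,2],4),"t",s["time"])
    if yaw is not None:
        w=np.array([np.cos(yaw),np.sin(yaw),0]);t=R.T@w;a=np.arctan2(-t[0],t[1]);a=(a+np.pi/2)%np.pi-np.pi/2
        print("turn wz",round(a/np.pi,4),"q6",np.round(s["joint_positions"][5],3))
E
cat > look.py <<'E'
from h import *
E
python3 - <<'E'
from h import *
snapw("w1");r=wfit("bottle",[.508,-.406,.06],BOT());print(r.x,r.fun) if r else print("none",w2pix("wrist",[.508,-.406,.1]))
delta([r.x[0],r.x[1],.036] if r else [.508,-.406,.036])
E
```

```text
time: 3.6
tool_pos: [0.5106, -0.4041, 0.2313]
eef_rot: [[0.928, 0.373, 0.001], [0.373, -0.928, -0.0], [0.001, 0.0, -1.0]]
contact_force: [-0.2, 0.6, -0.3]
finger_gap: 0.0854
grasp_force: 0.0
[ 0.50982311 -0.40642369] -0.945343410993654
shift [0.0029 0.0026 0.3902] tool [ 0.5081 -0.4057  0.2311] ydir -68.23 tilt [-0.0006  0.    ] t 3.7
```

View pics/w1.png

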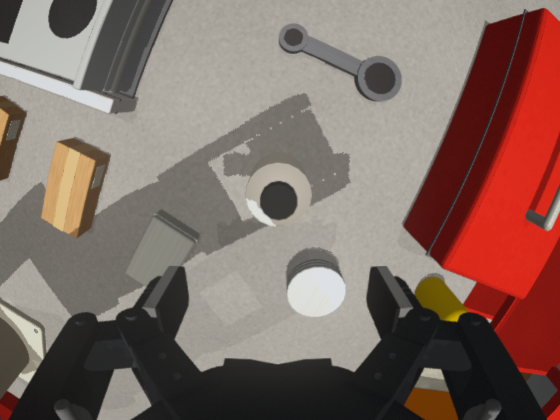

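The wrist view shows the bottle at (278,200) with the piston beside it at (316,285), clear of the finger line. I'm descending to grasp it.

```bash
python3 -m creep '1 .0029 .0026 .08 0 0 0;1 0 0 .08 0 0 0;1 0 0 .08 0 0 0;1 0 0 .08 0 0 0;1 0 0 .05 0 0 0;1 0 0 .02 0 0 0;-1 0 0 0 0 0 0;-1 0 0 0 0 0 0;-1 0 0 0 0 0 0;-1 0 0 0 0 0 0' 50; python3 -m creep '-1 0 0 0 0 0 0;-1 0 0 0 0 0 0;-1 0 0 -.05 0 0 0;-1 0 0 -.09 0 0 0;-1 0 0 -.09 0 0 0;-1 0 0 -.09 0 0 0;-1 0 0 -.06 0 0 0;-1 0 0 0 0 0 0'
```

```text
time: 4.95
tool_pos: [0.5104, -0.4071, 0.0373]
eef_rot: [[0.929, 0.37, 0.001], [0.37, -0.929, -0.001], [0.001, 0.001, -1.0]]
contact_force: [-0.6, -1.0, 2.9]
finger_gap: 0.063
grasp_force: 55.3
time: 5.95
tool_pos: [0.5112, -0.4074, 0.2287]
eef_rot: [[0.929, 0.37, 0.004], [0.37, -0.929, -0.003], [0.002, 0.004, -1.0]]
contact_force: [-0.7, -0.7, -2.4]
finger_gap: 0.0628
grasp_force: 55.7
```

Run:
```python
from h import *
delta([.509,.3977,.23],np.radians(90))
s=robot.state();print(s["joint_positions"],s["finger_gap"],s["grasp_force"],s["contact_force"])
```

```text
shift [ 0.5917 -1.4976 -0.0077] tool [ 0.5112 -0.4074  0.2287] ydir -68.29 tilt [ 0.0039 -0.0031] t 5.95
turn wz 0.1206 q6 0.501
[-6.91198867e-01  4.65582608e-01  1.56810845e+00  8.01769664e-05
  1.10291441e+00  5.00618049e-01] 0.0627960759897071 55.71100294589996 [-0.68644698 -0.66277231 -2.3835654 ]
```

```bash
python3 -m creep '-1 .04 -.1 0 0 0 0;-1 .04 -.1 0 0 0 0;-1 .04 -.1 0 0 0 0;-1 .04 -.1 0 0 0 0;-1 .04 -.1 0 0 0 0;-1 .04 -.1 0 0 0 0;-1 .04 -.1 0 0 0 0;-1 .04 -.1 0 0 0 0;-1 .04 -.1 0 0 0 0;-1 .04 -.1 0 0 0 0'; python3 -m creep '-1 .04 -.1 0 0 0 0;-1 .04 -.1 0 0 0 0;-1 .04 -.1 0 0 0 0;-1 .04 -.1 0 0 0 0;-1 .032 -.0976 0 0 0 0;-1 0 0 0 0 0 0'
python3 - <<'E'
from h import *
snapw("w2");g=[.509,.3977,.05]
ST=lambda p:[pts_box(p,.112,.112,.038,0)]+pts_cyl(p,[(.045,.038,.059)],0)
u=w2pix("wrist",g);print(u)
for m in robot.masks_of("wrist","station"):
    M=np.array(m["mask"]);yy,xx=np.nonzero(M);print(m["confidence"],M.sum(),np.median(xx),np.median(yy))
    if M.sum()>500: print(iou(render("wrist",ST([.509,.3977,.253])),M.astype(float)))
delta([.509,.3977,.105])
s=robot.state();print(s["finger_gap"],s["contact_force"])
E
```

```text
time: 7.2
tool_pos: [0.5096, 0.1334, 0.2242]
eef_rot: [[0.929, 0.37, -0.003], [0.37, -0.929, -0.001], [-0.003, -0.0, -1.0]]
contact_force: [1.1, 0.2, -2.7]
finger_gap: 0.063
grasp_force: 56.1
time: 7.95
tool_pos: [0.5065, 0.4013, 0.2235]
eef_rot: [[0.928, 0.373, -0.002], [0.373, -0.928, -0.001], [-0.003, 0.0, -1.0]]
contact_force: [0.5, -0.2, -3.4]
finger_gap: 0.0629
grasp_force: 56.3
[281.10859576 187.01042376]
0.69 8350 281.0 166.0
0.6829809362422514
0.23 4417 283.0 175.0
0.3809372259445938
shift [0.0046 0.0021 0.2376] tool [0.5068 0.3981 0.2238] ydir -68.21 tilt [-0.003  -0.0026] t 8.05
0.06283314465276935 [-0.09023556 -0.49903814 -2.72641766]
```

View pics/w2.png

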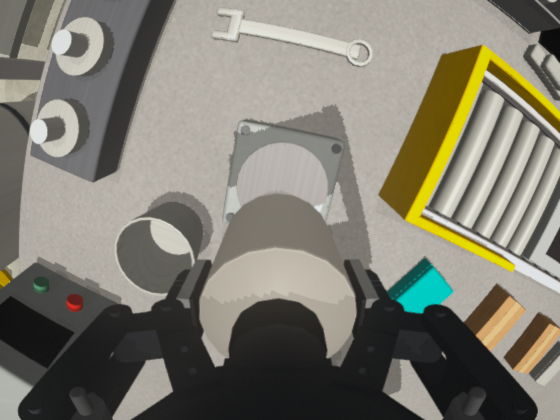

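The wrist view shows the bottle held above the plate at (281,175), with the pot at (160,245) clear of the fingers. I'll lower it and press gradually.

```bash
python3 -m creep '-1 .0046 .0021 .08 0 0 0;-1 0 0 .08 0 0 0;-1 0 0 .07 0 0 0;-1 0 0 .01 0 0 0;-1 0 0 .008 0 0 0;-1 0 0 .008 0 0 0;-1 0 0 .006 0 0 0;-1 0 0 0 0 0 0' 60;python3 -m creep '-1 0 0 .006 0 0 0;-1 0 0 .006 0 0 0;-1 0 0 .004 0 0 0;-1 0 0 0 0 0 0'
```

```text
time: 9.05
tool_pos: [0.5113, 0.3988, 0.0963]
eef_rot: [[0.929, 0.37, 0.002], [0.37, -0.929, 0.001], [0.002, -0.0, -1.0]]
contact_force: [0.2, -0.3, -0.2]
finger_gap: 0.0627
grasp_force: 66.6
time: 9.55
tool_pos: [0.5113, 0.3988, 0.0883]
eef_rot: [[0.929, 0.37, 0.001], [0.37, -0.929, 0.001], [0.002, -0.0, -1.0]]
contact_force: [-0.4, -1.2, 8.5]
finger_gap: 0.0629
grasp_force: 67.0
```

```bash
python3 -m creep '-1 0 0 .004 0 0 0;-1 0 0 .004 0 0 0;-1 0 0 .003 0 0 0;-1 0 0 0 0 0 0';python3 -m creep '-1 0 0 .002 0 0 0;-1 0 0 .002 0 0 0;-1 0 0 0 0 0 0;-1 0 0 0 0 0 0;-1 0 0 0 0 0 0'
```

```text
time: 10.05
tool_pos: [0.5114, 0.3989, 0.0842]
eef_rot: [[0.929, 0.37, 0.002], [0.37, -0.929, 0.001], [0.002, -0.0, -1.0]]
contact_force: [-3.1, -3.4, 18.9]
finger_gap: 0.063
grasp_force: 68.9
time: 10.68
tool_pos: [0.5116, 0.399, 0.0841]
eef_rot: [[0.929, 0.37, 0.002], [0.37, -0.929, 0.001], [0.003, -0.0, -1.0]]
contact_force: [-7.8, -6.7, 33.5]
finger_gap: 0.0627
grasp_force: 70.0
```

The plate is bottomed at TCP 0.084 with 33 N, held over 0.2 s. Now I lift and carry the bottle to the tray.

```bash
python3 -m creep '-1 0 0 -.02 0 0 0;-1 0 0 -.07 0 0 0;-1 0 0 -.08 0 0 0;-1 0 0 -.08 0 0 0;-1 0 0 -.05 0 0 0;-1 -.0415 .098 0 0 0 0;-1 -.0415 .098 0 0 0 0;-1 -.0415 .098 0 0 0 0;-1 -.0415 .098 0 0 0 0;-1 -.0415 .098 0 0 0 0';python3 -m creep '-1 -.0415 .098 0 0 0 0;-1 -.0415 .098 0 0 0 0;-1 -.0415 .098 0 0 0 0;-1 -.0415 .098 0 0 0 0;-1 0 0 0 0 0 .0402;-1 0 0 0 0 0 .0402;-1 0 0 0 0 0 .0402;-1 0 0 0 0 0 0'
python3 - <<'E'
from h import *
snapw("w3")
delta([.6186,-.1205,.11],np.radians(90))
s=robot.state();print(s["finger_gap"],s["contact_force"])
for p in([.6186,-.1205,.066],[.6208,-.0005,.066]): print(w2pix("wrist",p))
E
```

```text
time: 11.92
tool_pos: [0.5042, 0.1309, 0.2294]
eef_rot: [[0.929, 0.37, -0.0], [0.37, -0.929, 0.0], [-0.0, -0.0, -1.0]]
contact_force: [0.1, -0.0, -2.9]
finger_gap: 0.0626
grasp_force: 66.9
time: 12.92
tool_pos: [0.4999, -0.0803, 0.2294]
eef_rot: [[1.0, 0.001, -0.001], [0.001, -1.0, 0.0], [-0.001, -0.0, -1.0]]
contact_force: [-0.5, -0.4, -2.1]
finger_gap: 0.0629
grasp_force: 66.9
shift [0.2373 0.0812 0.2388] tool [ 0.4999 -0.0803  0.2295] ydir -89.85 tilt [-0.0006  0.0002] t 12.975
turn wz 0.0008 q6 1.385
0.06273342459572614 [ 0.16339804 -0.54614909 -2.38349012]
[320.8722285   67.14808711]
[192.03044046  67.26934711]
```

View pics/w3.png

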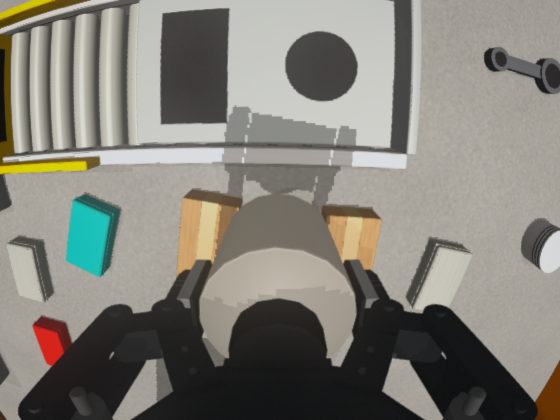

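The round mat is at (321,66) and the rectangular mat at (195,66), within 3 px of the prediction. I'll measure both precisely.

```bash
cat >> h.py <<'E'
def wpix2w(uv,z):
    K,T=calw();uv=np.atleast_2d(uv).astype(float);d=(uv-[K[0,2],K[1,2]])/K[0,0]
    th=np.hypot(d[:,0],d[:,1])+1e-12;q=np.c_[d/th[:,None]*np.sin(th)[:,None],np.cos(th)]
    w=q@T[:3,:3].T@POSE["R"].T;o=POSE["R"]@T[:3,3]+POSE["p"];return o+w*((z-o[2])/w[:,2])[:,None]
def mats(im,z=.066,thr=70):
    g=cv2.cvtColor(im,cv2.COLOR_BGR2GRAY);out=[]
    for c in cv2.findContours((g<thr).astype(np.uint8),cv2.RETR_EXTERNAL,cv2.CHAIN_APPROX_NONE)[0]:
        if not 800<cv2.contourArea(c)<20000: continue
        P=wpix2w(c[:,0],z)[:,:2].astype(np.float32)
        (cx,cy),(w,h),a=cv2.minAreaRect(P*1000)
        if 45<min(w,h)<85 and max(w,h)<130:
            M=cv2.moments(P*1000);out.append((np.round([cx,cy,M["m10"]/M["m00"],M["m01"]/M["m00"],w,h,a],1),c[:,0].mean(0)))
    return out
E
python3 - <<'E'
from h import *
s=robot.state();POSE.update(p=np.array(s["tool_pos"]),R=np.array(s["eef_rot"]))
im=cv2.imread("pics/w3.png")
for t in(50,65,80,95): print(t,mats(im,thr=t))
E
```

```text
50 []
65 [(array([620.3,  -0. , 618.7,  -1.6,  60. ,  80.9,  89.6]), array([191.73595506,  68.90168539]))]
80 [(array([ 620.8, -120.9,  620.4, -120.8,   64.6,   65.6,    1.9]), array([320.73469388,  65.92857143])), (array([622.7,  -0.9, 622.8,  -1.1,  64.3, 110.3,  89.2]), array([194.48554913,  66.45086705]))]
95 [(array([ 436.8, -426. ,  439.3, -422.6,   67.4,   62.9,   69.3]), array([537.34453782, 241.05042017])), (array([ 6.204e+02, -1.209e+02,  6.205e+02, -1.208e+02,  6.580e+01,
        6.550e+01,  3.000e-01]), array([320.93367347,  65.90306122])), (array([622.9,  -0.8, 622.8,  -1. ,  65.1, 110.8,  88.8]), array([194.45142857,  66.46857143]))]
```

```bash
python3 -m creep '-1 .06 .02 0 0 0 0;-1 .09 .03 0 0 0 0;-1 .091 .031 0 0 0 0;-1 0 0 .08 0 0 0;-1 0 0 .08 0 0 0;-1 0 0 .06 0 0 0;-1 0 0 .02 0 0 0;-1 0 0 .004 0 0 0;-1 0 0 .004 0 0 0;-1 0 0 0 0 0 0'
python3 -c "
from h import *;delta([.6204,-.1208,.103],np.radians(88.9))"
```

```text
time: 14.22
tool_pos: [0.6214, -0.121, 0.1069]
eef_rot: [[1.0, 0.0, 0.002], [0.0, -1.0, -0.0], [0.002, 0.0, -1.0]]
contact_force: [0.2, -0.6, -2.9]
finger_gap: 0.0628
grasp_force: 66.9
shift [-0.002  -0.0004  0.0079] tool [ 0.6214 -0.121   0.1069] ydir -89.99 tilt [ 0.0018 -0.0004] t 14.225
turn wz 0.0062 q6 1.359
```

```bash
python3 -m creep '-1 0 0 .003 0 0 0;-1 0 0 .003 0 0 0;-1 0 0 .002 0 0 0;-1 0 0 0 0 0 0';python3 -m creep '.8 0 0 0 0 0 0;.8 0 0 0 0 0 0;.8 0 0 0 0 0 0;.8 0 0 0 0 0 0;.8 0 0 -.03 0 0 0;.8 0 0 -.08 0 0 0;.8 0 0 -.08 0 0 0;1 0 0 -.08 0 0 0;1 -.05 -.05 -.08 0 0 0;1 -.1 -.05 0 0 0 0'
```

```text
time: 14.72
tool_pos: [0.621, -0.121, 0.1033]
eef_rot: [[1.0, -0.0, 0.001], [-0.0, -1.0, -0.0], [0.001, 0.0, -1.0]]
contact_force: [-3.0, 1.0, 9.2]
finger_gap: 0.0627
grasp_force: 68.3
time: 15.98
tool_pos: [0.5482, -0.0708, 0.2814]
eef_rot: [[1.0, -0.0, 0.009], [-0.0, -1.0, -0.001], [0.009, 0.001, -1.0]]
contact_force: [0.4, 1.2, 0.4]
finger_gap: 0.0856
grasp_force: 0.0
```

```bash
python3 -m creep '1 -.09 0 0 0 0 0;1 -.09 0 0 0 0 0;1 -.08 0 0 0 0 0;1 0 0 0 0 0 0;1 0 0 0 0 0 0'
python3 - <<'E'
from h import *
im=snapw("w4")
for n,t,g,h,y in(("cA","carton1",[.425,.0034,.04],CARTON(),-.16),("cB","carton1",[.409,-.161,.04],CARTON(),0),("bot","bottle",[.62,-.12,.12],BOT(.066),None)):
    r=wfit(t,g,h,y);print(n,(r.x,r.fun) if r else None)
print(mats(im,thr=80));delta([.425,.0034,.25],np.radians(80.6))
E
```

```text
time: 16.6
tool_pos: [0.4167, -0.0711, 0.2779]
eef_rot: [[1.0, -0.0, 0.003], [-0.0, -1.0, -0.0], [0.003, 0.0, -1.0]]
contact_force: [0.2, -0.8, -0.2]
finger_gap: 0.0857
grasp_force: 0.0
cA (array([ 0.42657186,  0.00260692, -0.18839848]), np.float64(-0.964373710202442))
cB (array([ 0.40889251, -0.16177815, -0.0870791 ]), np.float64(-0.9604000522046147))
bot (array([ 0.62228123, -0.12149132]), np.float64(-0.9650131871978562))
[(array([ 5.961e+02, -8.000e-01,  5.955e+02, -4.000e-01,  6.490e+01,
        5.720e+01,  8.800e+01]), array([211.89705882,  22.93137255]))]
shift [ 0.0168 -0.1487  0.0539] tool [ 0.4166 -0.071   0.2769] ydir -90.0 tilt [ 0.0003 -0.    ] t 16.8
turn wz 0.0522 q6 1.374
```

View pics/w4.png

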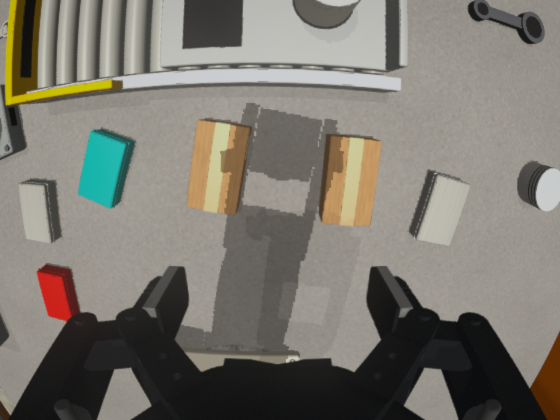

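The wrist view shows the bottle standing on its mat, fitted 2 mm off. Carton A is at (218,166), carton B at (351,180), tin A at (441,208) and tin B at (38,212). The turquoise (105,168) and red (57,292) ones are decoys. I'm grasping carton A.

```bash
python3 -m creep '1 .01 -.075 .05 0 0 0;1 .01 -.072 .08 0 0 0;1 0 0 .08 0 0 .03;1 0 0 .08 0 0 .03;1 0 0 .08 0 0 0;1 0 0 .08 0 0 0;1 0 0 .05 0 0 0;1 0 0 .01 0 0 0;1 0 0 0 0 0 0'
python3 -c "
from h import *;delta([.4266,.0026,.006],np.radians(79.2))"
```

```text
time: 17.92
tool_pos: [0.4261, 0.0027, 0.0218]
eef_rot: [[0.982, -0.187, -0.0], [-0.187, -0.982, 0.0], [-0.0, 0.0, -1.0]]
contact_force: [0.3, -0.6, -0.7]
finger_gap: 0.0855
grasp_force: 0.0
shift [ 0.0011 -0.0001  0.0316] tool [0.4261 0.0027 0.0218] ydir -100.8 tilt [-0.0004  0.    ] t 17.925
turn wz 0.0 q6 1.738
```

```bash
python3 -m creep '1 .001 0 .02 0 0 0;1 0 0 .011 0 0 0;-1 0 0 0 0 0 0;-1 0 0 0 0 0 0;-1 0 0 0 0 0 0;-1 0 0 0 0 0 0;-1 0 0 0 0 0 0' 50;python3 -m creep '-1 0 0 -.03 0 0 0;-1 0 0 -.07 0 0 0;-1 0 0 -.08 0 0 0;-1 0 0 -.08 0 0 0;-1 0 0 -.04 0 0 -.028;-1 0 0 0 0 0 -.026;-1 0 0 0 0 0 0'
python3 -c "
from h import *;delta([.6228,-.001,.076],np.radians(88.9))"
```

```text
time: 18.8
tool_pos: [0.4262, 0.0025, 0.0066]
eef_rot: [[0.982, -0.187, 0.0], [-0.187, -0.982, -0.0], [0.0, 0.0, -1.0]]
contact_force: [-0.9, -1.5, 5.4]
finger_gap: 0.0632
grasp_force: 56.2
time: 19.68
tool_pos: [0.426, 0.0025, 0.157]
eef_rot: [[1.0, -0.02, 0.001], [-0.02, -1.0, 0.0], [0.001, -0.0, -1.0]]
contact_force: [-0.1, -0.1, -3.5]
finger_gap: 0.063
grasp_force: 56.8
shift [ 0.3936 -0.0006  0.1624] tool [0.426  0.0025 0.157 ] ydir -91.13 tilt [0.0008 0.    ] t 19.675
turn wz -0.0001 q6 1.568
```

```bash
python3 -m creep '-1 .06 0 0 0 0 0;-1 .09 0 0 0 0 0;-1 .09 0 0 0 0 0;-1 .09 0 0 0 0 0;-1 .063 0 0 0 0 0;-1 0 0 .06 0 0 0;-1 0 0 .06 0 0 0;-1 0 0 .03 0 0 0;-1 0 0 .008 0 0 0;-1 0 0 0 0 0 0'
python3 -c "
from h import *;delta([.6226,-.001,.0726],np.radians(88.9));print(robot.state()['contact_force'])"
```

```text
time: 20.92
tool_pos: [0.623, -0.0012, 0.0778]
eef_rot: [[1.0, -0.019, 0.001], [-0.019, -1.0, 0.0], [0.001, -0.0, -1.0]]
contact_force: [-0.1, 1.1, -2.6]
finger_gap: 0.0632
grasp_force: 56.6
shift [-0.0009 -0.0004  0.0104] tool [ 0.623  -0.0012  0.0778] ydir -91.11 tilt [0.0006 0.    ] t 20.925
turn wz -0.0 q6 1.569
[-0.14191381  1.08152473 -2.61620355]
```

```bash
python3 -m creep '-1 -.0005 0 .005 0 0 0;-1 0 0 .004 0 0 0;-1 0 0 .002 0 0 0;-1 0 0 0 0 0 0'; python3 -m creep '1 0 0 0 0 0 0;1 0 0 0 0 0 0;1 0 0 0 0 0 0;1 0 0 0 0 0 0;1 0 0 -.04 0 0 0;1 0 0 -.09 0 0 0;1 0 0 -.1 0 0 0;1 -.08 .066 -.06 0 0 0;1 -.09 .066 0 0 0 0;1 -.09 .066 0 0 0 0'; python3 -m creep '1 -.09 .066 0 0 0 .0217;1 -.072 .066 0 0 0 0;1 0 0 0 0 0 0;1 0 0 0 0 0 0'
python3 - <<'E'
from h import *
im=snapw("w5")
for n,t,g,h,y in(("cB","carton1",[.409,-.161,.04],CARTON(),-.09),("tA","tin1",[.368,-.3,.03],TIN(),-.25),("cA","carton1",[.6226,-.001,.1],CARTON(.066),-.02),("bot","bottle",[.622,-.1215,.12],BOT(.066),None)):
    r=wfit(t,g,h,y);print(n,(r.x,r.fun) if r else None)
delta([.409,-.1618,.008],np.radians(85))
E
```

```text
time: 21.42
tool_pos: [0.6227, -0.0012, 0.0726]
eef_rot: [[1.0, -0.019, 0.001], [-0.019, -1.0, -0.0], [0.001, 0.0, -1.0]]
contact_force: [-2.0, 0.9, 4.7]
finger_gap: 0.0634
grasp_force: 57.5
time: 22.68
tool_pos: [0.4898, -0.0985, 0.2188]
eef_rot: [[1.0, -0.018, 0.003], [-0.018, -1.0, -0.001], [0.003, 0.001, -1.0]]
contact_force: [-0.0, -0.2, 0.7]
finger_gap: 0.0855
grasp_force: 0.0
time: 23.18
tool_pos: [0.407, -0.1599, 0.218]
eef_rot: [[0.996, -0.088, 0.002], [-0.088, -0.996, -0.001], [0.002, 0.001, -1.0]]
contact_force: [0.1, 0.5, 0.7]
finger_gap: 0.0856
grasp_force: 0.0
cB (array([ 0.40884342, -0.16184007, -0.06839779]), np.float64(-0.9634108385516571))
tA (array([ 0.36779534, -0.30256073, -0.20411666]), np.float64(-0.9282277186203004))
cA (array([ 0.62361544, -0.00124866, -0.0146775 ]), np.float64(-0.9741866900523598))
bot None
shift [0.0045 0.005  0.4178] tool [ 0.4069 -0.1591  0.2169] ydir -94.91 tilt [ 0.0001 -0.    ] t 23.425
turn wz 0.0005 q6 1.256
```

```bash
python3 -m creep '1 .0045 .005 .08 0 0 0;1 0 0 .09 0 0 0;1 0 0 .09 0 0 0;1 0 0 .09 0 0 0;1 0 0 .05 0 0 0;1 0 0 .017 0 0 0;1 0 0 0 0 0 0'; python3 -m creep '-1 0 0 0 0 0 0;-1 0 0 0 0 0 0;-1 0 0 0 0 0 0;-1 0 0 0 0 0 0;-1 0 0 0 0 0 0'; python3 -m creep '-1 0 0 -.04 0 0 0;-1 0 0 -.08 0 0 0;-1 0 0 -.09 0 0 0;-1 0 0 -.09 0 0 0;-1 0 0 -.09 0 0 -.0211;-1 0 0 -.04 0 0 0;-1 0 0 0 0 0 0'
python3 -c "
from h import *;delta([.6235,-.0012,.112],np.radians(89.0))"
```

```text
time: 24.3
tool_pos: [0.4085, -0.1621, 0.0082]
eef_rot: [[0.996, -0.086, -0.001], [-0.086, -0.996, 0.0], [-0.001, -0.0, -1.0]]
contact_force: [0.4, 0.6, 0.8]
finger_gap: 0.0852
grasp_force: 0.0
time: 24.92
tool_pos: [0.4091, -0.1626, 0.0096]
eef_rot: [[0.996, -0.087, 0.002], [-0.087, -0.996, -0.001], [0.002, 0.001, -1.0]]
contact_force: [-0.2, 0.6, 6.4]
finger_gap: 0.0631
grasp_force: 55.3
time: 25.8
tool_pos: [0.4089, -0.1626, 0.225]
eef_rot: [[1.0, -0.021, 0.004], [-0.021, -1.0, -0.002], [0.004, 0.002, -1.0]]
contact_force: [0.1, -0.5, -3.3]
finger_gap: 0.0632
grasp_force: 57.5
shift [ 0.4215 -0.3321  0.2272] tool [ 0.4089 -0.1626  0.225 ] ydir -91.2 tilt [ 0.0039 -0.0017] t 25.8
turn wz -0.0011 q6 1.186
```

```bash
python3 -m creep '-1 .06 -.047 0 0 0 0;-1 .09 -.071 0 0 0 0;-1 .09 -.071 0 0 0 0;-1 .09 -.071 0 0 0 0;-1 .0915 -.072 0 0 0 0;-1 0 0 .06 0 0 0;-1 0 0 .08 0 0 0;-1 0 0 .05 0 0 0;-1 0 0 .02 0 0 0;-1 0 0 0 0 0 0'
python3 -c "
from h import *;delta([.6232,-.0012,.1155],np.radians(88.9));print(robot.state()['contact_force'])"
```

```text
time: 27.05
tool_pos: [0.6218, -0.0007, 0.1175]
eef_rot: [[1.0, -0.021, -0.002], [-0.021, -1.0, 0.0], [-0.002, -0.0, -1.0]]
contact_force: [0.2, -0.0, -2.3]
finger_gap: 0.0633
grasp_force: 57.3
shift [0.0028 0.0008 0.004 ] tool [ 0.6218 -0.0007  0.1175] ydir -91.2 tilt [-0.0016  0.    ] t 27.05
turn wz -0.0005 q6 1.571
[ 0.1551352  -0.00332883 -2.30704575]
```

```bash
python3 -m creep '-1 .0028 .0008 .002 0 0 0;-1 0 0 .002 0 0 0;-1 0 0 .002 0 0 0;-1 0 0 0 0 0 0'; python3 -m creep '1 0 0 0 0 0 0;1 0 0 0 0 0 0;1 0 0 0 0 0 0;1 0 0 0 0 0 0;1 0 0 -.04 0 0 0;1 0 0 -.09 0 0 0;1 0 0 -.1 0 0 0;1 -.06 .074 -.04 0 0 0;1 -.073 .09 0 0 0 0;1 -.073 .09 0 0 0 0'; python3 -m creep '1 -.073 .09 0 0 0 0;1 -.073 .09 0 0 0 0;1 -.073 .09 0 0 0 0;1 -.073 .09 0 0 0 .029;1 0 0 0 0 0 .029;1 0 0 0 0 0 0;1 0 0 0 0 0 0'
python3 - <<'E'
from h import *
im=snapw("w6")
for n,t,g,h,y in(("tA","tin1",[.368,-.3026,.03],TIN(),-.2),("cB","carton1",[.623,-.001,.14],CARTON(.106),-.02),("bot","bottle",[.622,-.1215,.12],BOT(.066),None)):
    r=wfit(t,g,h,y);print(n,(r.x,r.fun) if r else None,np.round(w2pix("wrist",g)))
    if n=="tA" and r: delta([r.x[0],r.x[1],.010],np.pi/2+r.x[2])
E
```

```text
time: 27.55
tool_pos: [0.624, -0.0012, 0.1156]
eef_rot: [[1.0, -0.021, 0.001], [-0.021, -1.0, 0.0], [0.001, -0.0, -1.0]]
contact_force: [0.0, -0.2, -1.4]
finger_gap: 0.063
grasp_force: 57.2
time: 28.8
tool_pos: [0.5175, -0.127, 0.2523]
eef_rot: [[1.0, -0.02, 0.003], [-0.02, -1.0, -0.001], [0.003, 0.001, -1.0]]
contact_force: [1.3, -1.4, -0.4]
finger_gap: 0.085
grasp_force: 0.0
time: 29.68
tool_pos: [0.3689, -0.3027, 0.251]
eef_rot: [[0.98, -0.199, 0.001], [-0.199, -0.98, -0.001], [0.001, 0.0, -1.0]]
contact_force: [-0.2, 0.3, -0.0]
finger_gap: 0.0851
grasp_force: 0.0
tA (array([ 0.36838524, -0.30224449, -0.21207873]), np.float64(-0.9576176236703106)) [277. 179.]
shift [-1.500e-03 -2.000e-04  4.813e-01] tool [ 0.369  -0.3024  0.2507] ydir -101.49 tilt [ 0.0004 -0.0003] t 29.775
turn wz 0.0037 q6 1.06
cB (array([0.62437211, 0.00201204, 0.03385236]), np.float64(-0.9043550066420133)) [-35.  46.]
bot (array([ 0.62240053, -0.12151846]), np.float64(-0.9690783044675397)) [49. -1.]
```

View pics/w6.png

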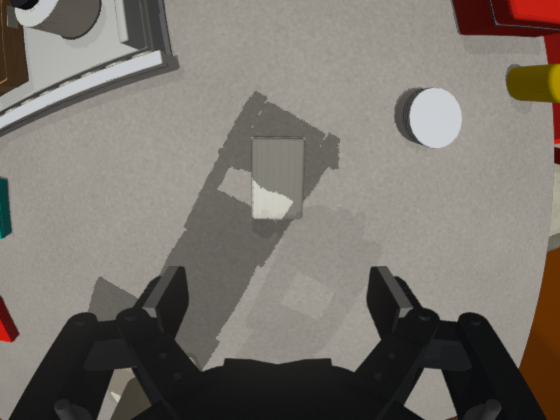

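Tin A (grey, 277,178) lies squarely between the fingers, so I'm descending on it.

```bash
python3 -m creep '1 -.0015 0 .09 0 0 .0037;1 0 0 .09 0 0 0;1 0 0 .09 0 0 0;1 0 0 .09 0 0 0;1 0 0 .08 0 0 0;1 0 0 .035 0 0 0;1 0 0 .014 0 0 0;1 0 0 0 0 0 0'; python3 -m creep '-1 0 0 0 0 0 0;-1 0 0 0 0 0 0;-1 0 0 0 0 0 0;-1 0 0 0 0 0 0;-1 0 0 0 0 0 0'; python3 -m creep '-1 0 0 -.04 0 0 0;-1 0 0 -.08 0 0 0;-1 0 0 -.09 0 0 0;-1 0 0 -.1 0 0 0;-1 0 0 -.1 0 0 0;-1 0 0 -.08 0 0 -.031;-1 0 0 0 0 0 -.031;-1 0 0 0 0 0 0'
python3 -c "
from h import *;delta([.6235,-.0012,.155],np.radians(88.9))"
```

```text
time: 30.88
tool_pos: [0.3682, -0.303, 0.0063]
eef_rot: [[0.977, -0.213, 0.001], [-0.213, -0.977, -0.001], [0.001, 0.0, -1.0]]
contact_force: [-0.4, 0.9, 0.6]
finger_gap: 0.0858
grasp_force: 0.0
time: 31.5
tool_pos: [0.3684, -0.3033, 0.0071]
eef_rot: [[0.977, -0.213, 0.002], [-0.213, -0.977, -0.001], [0.002, 0.001, -1.0]]
contact_force: [-0.6, -0.1, 6.4]
finger_gap: 0.0591
grasp_force: 53.4
time: 32.5
tool_pos: [0.3674, -0.3025, 0.2515]
eef_rot: [[1.0, -0.021, 0.001], [-0.021, -1.0, -0.001], [0.001, 0.001, -1.0]]
contact_force: [0.7, -0.4, -2.1]
finger_gap: 0.0587
grasp_force: 56.1
shift [ 0.4994 -0.6133  0.1931] tool [ 0.3674 -0.3025  0.2515] ydir -91.19 tilt [ 0.0008 -0.0007] t 32.5
turn wz -0.0005 q6 0.878
```

```bash
python3 -m creep '-1 .06 -.073 0 0 0 0;-1 .073 -.09 0 0 0 0;-1 .073 -.09 0 0 0 0;-1 .073 -.09 0 0 0 0;-1 .073 -.09 0 0 0 0;-1 .073 -.09 0 0 0 0;-1 .0744 -.09 0 0 0 0;-1 0 0 .05 0 0 0;-1 0 0 .07 0 0 0;-1 0 0 .05 0 0 0'; python3 -m creep '-1 0 0 .015 0 0 0;-1 0 0 0 0 0 0;-1 0 0 0 0 0 0'
python3 - <<'E'
from h import *
delta([.6233,-.0012,.1528],np.radians(88.9));print(robot.state()['contact_force'])
E
```

```text
time: 33.75
tool_pos: [0.622, -0.0009, 0.1632]
eef_rot: [[1.0, -0.022, -0.004], [-0.022, -1.0, 0.0], [-0.004, 0.0, -1.0]]
contact_force: [-0.0, -0.1, -2.5]
finger_gap: 0.059
grasp_force: 56.0
time: 34.12
tool_pos: [0.6242, -0.0014, 0.1594]
eef_rot: [[1.0, -0.02, 0.002], [-0.02, -1.0, -0.0], [0.002, -0.0, -1.0]]
contact_force: [0.1, -0.2, -2.1]
finger_gap: 0.0592
grasp_force: 56.0
shift [-0.0018 -0.0003  0.0133] tool [ 0.6242 -0.0014  0.1594] ydir -91.17 tilt [ 0.0018 -0.    ] t 34.125
turn wz -0.0004 q6 1.57
[ 0.10742245 -0.18546132 -2.13291839]
```

```bash
python3 -m creep '-1 -.001 0 .006 0 0 0;-1 0 0 .005 0 0 0;-1 0 0 .003 0 0 0;-1 0 0 0 0 0 0'; python3 -m creep '1 0 0 0 0 0 0;1 0 0 0 0 0 0;1 0 0 0 0 0 0;1 0 0 0 0 0 0;1 0 0 -.04 0 0 0;1 0 0 -.09 0 0 0;1 0 0 -.08 0 0 0;1 -.06 -.07 0 0 0 0;1 -.078 -.09 0 0 0 0;1 -.078 -.09 0 0 0 0'; python3 -m creep '1 -.078 -.09 0 0 0 0;1 -.078 -.09 0 0 0 0;1 -.078 -.09 0 0 0 0;1 -.078 -.09 0 0 0 0;1 0 0 0 0 0 0;1 0 0 0 0 0 0'
python3 - <<'E'
from h import *
im=snapw("w7")
for n,t,g,h,y in(("tB","tin1",[.3634,.3126,.03],TIN(),0),("tA","tin1",[.623,-.001,.17],TIN(.146),-.02)):
    r=wfit(t,g,h,y);print(n,(r.x,r.fun) if r else None,np.round(w2pix("wrist",g)))
    if n=="tB" and r: delta([r.x[0],r.x[1],.006],np.pi/2+r.x[2])
E
```

```text
time: 34.62
tool_pos: [0.6233, -0.0013, 0.1531]
eef_rot: [[1.0, -0.02, 0.001], [-0.02, -1.0, -0.0], [0.001, 0.0, -1.0]]
contact_force: [-5.5, -0.2, 10.5]
finger_gap: 0.0589
grasp_force: 57.5
time: 35.88
tool_pos: [0.5168, 0.1269, 0.2579]
eef_rot: [[1.0, -0.021, 0.002], [-0.021, -1.0, 0.001], [0.002, -0.001, -1.0]]
contact_force: [0.9, 1.4, 0.7]
finger_gap: 0.085
grasp_force: 0.0
time: 36.62
tool_pos: [0.3654, 0.3092, 0.2573]
eef_rot: [[1.0, -0.019, 0.001], [-0.019, -1.0, 0.001], [0.001, -0.001, -1.0]]
contact_force: [0.5, -0.3, 0.6]
finger_gap: 0.0855
grasp_force: 0.0
tB (array([ 0.36508514,  0.31105702, -0.10077539]), np.float64(-0.945105718516386)) [274. 179.]
shift [-0.0022 -0.0052  0.5018] tool [0.3659 0.3083 0.2569] ydir -91.21 tilt [0.0008 0.0004] t 36.725
turn wz 0.0254 q6 2.268
tA (array([ 0.62535877, -0.00238676,  0.01478914]), np.float64(-0.9377807961550517)) [575. -31.]
```

View pics/w7.png

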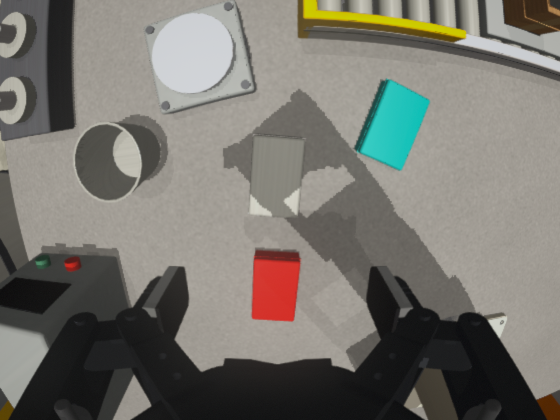

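Tin B (grey, 276,176) is the target, and the red one at (275,287) stays clear of the fingers.

```bash
python3 -m creep '1 -.0022 -.0052 .09 0 0 .023;1 0 0 .09 0 0 0;1 0 0 .09 0 0 0;1 0 0 .09 0 0 0;1 0 0 .09 0 0 0;1 0 0 .037 0 0 0;1 0 0 .014 0 0 0;1 0 0 0 0 0 0'; python3 -m creep '-1 0 0 0 0 0 0;-1 0 0 0 0 0 0;-1 0 0 0 0 0 0;-1 0 0 0 0 0 0;-1 0 0 0 0 0 0'; python3 -m creep '-1 0 0 -.04 0 0 0;-1 0 0 -.08 0 0 0;-1 0 0 -.1 0 0 0;-1 0 0 -.1 0 0 0;-1 0 0 -.1 0 0 0;-1 0 0 -.1 0 0 -.023;-1 0 0 0 0 0 0;-1 0 0 0 0 0 0'
python3 -c "
from h import *;delta([.6235,-.0012,.187],np.radians(88.9))"
```

```text
time: 37.78
tool_pos: [0.3647, 0.3111, 0.0059]
eef_rot: [[0.996, -0.093, -0.0], [-0.093, -0.996, -0.0], [-0.0, 0.0, -1.0]]
contact_force: [-0.2, -0.3, 1.0]
finger_gap: 0.0854
grasp_force: 0.0
time: 38.4
tool_pos: [0.3647, 0.312, 0.007]
eef_rot: [[0.996, -0.092, 0.002], [-0.092, -0.996, 0.001], [0.002, -0.001, -1.0]]
contact_force: [0.7, -1.8, 6.9]
finger_gap: 0.0587
grasp_force: 54.1
time: 39.4
tool_pos: [0.3634, 0.3111, 0.2654]
eef_rot: [[1.0, -0.02, -0.0], [-0.02, -1.0, -0.0], [-0.0, 0.0, -1.0]]
contact_force: [0.0, -0.1, -1.8]
finger_gap: 0.0591
grasp_force: 54.9
shift [0.5329 0.6138 0.1568] tool [0.3634 0.3111 0.2654] ydir -91.16 tilt [-0.0003 -0.0003] t 39.4
turn wz -0.0004 q6 2.274
```

```bash
python3 -m creep '-1 .06 .069 0 0 0 0;-1 .078 .09 0 0 0 0;-1 .078 .09 0 0 0 0;-1 .078 .09 0 0 0 0;-1 .078 .09 0 0 0 0;-1 .078 .09 0 0 0 0;-1 .0829 .0948 0 0 0 0;-1 0 0 .05 0 0 0;-1 0 0 .06 0 0 0;-1 0 0 .03 0 0 0'; python3 -m creep '-1 0 0 .005 0 0 0;-1 0 0 0 0 0 0;-1 0 0 0 0 0 0'
python3 - <<'E'
from h import *
delta([.6233,-.0012,.1848],np.radians(88.9));print(robot.state()['contact_force'])
E
```

```text
time: 40.65
tool_pos: [0.6217, -0.0004, 0.1918]
eef_rot: [[1.0, -0.021, -0.007], [-0.021, -1.0, 0.0], [-0.007, -0.0, -1.0]]
contact_force: [0.2, -0.1, -1.8]
finger_gap: 0.0589
grasp_force: 54.8
time: 41.02
tool_pos: [0.6247, -0.0, 0.1945]
eef_rot: [[1.0, -0.02, 0.002], [-0.02, -1.0, -0.0], [0.002, 0.0, -1.0]]
contact_force: [0.5, -1.3, -0.6]
finger_gap: 0.0591
grasp_force: 54.8
shift [-0.0028  0.0024  0.0193] tool [ 0.6247 -0.      0.1945] ydir -91.12 tilt [ 0.0019 -0.0001] t 41.025
turn wz -0.0001 q6 1.571
[ 0.50070854 -1.3412978  -0.6136068 ]
```

```bash
python3 -m creep '-1 -.0028 .0024 .007 0 0 0;-1 0 0 .006 0 0 0;-1 0 0 0 0 0 0'; python3 -m creep '-1 0 0 .003 0 0 0;-1 0 0 .003 0 0 0;-1 0 0 0 0 0 0;-1 0 0 0 0 0 0'
```

```text
time: 41.4
tool_pos: [0.6224, -0.0014, 0.1866]
eef_rot: [[1.0, -0.02, -0.0], [-0.02, -1.0, 0.0], [-0.0, -0.0, -1.0]]
contact_force: [-0.6, -0.3, -1.4]
finger_gap: 0.059
grasp_force: 54.9
time: 41.9
tool_pos: [0.6229, -0.0014, 0.185]
eef_rot: [[1.0, -0.02, 0.001], [-0.02, -1.0, 0.0], [0.001, -0.0, -1.0]]
contact_force: [-2.3, -0.7, 6.5]
finger_gap: 0.0592
grasp_force: 55.8
```

```bash
python3 -m creep '1 0 0 0 0 0 0;1 0 0 0 0 0 0;1 0 0 0 0 0 0;1 0 0 0 0 0 0;1 0 0 -.04 0 0 0;1 0 0 -.09 0 0 0;1 0 0 -.09 0 0 0;1 -.08 .04 -.04 0 0 0;1 -.09 .04 0 0 0 0;1 -.09 .04 0 0 0 0'; python3 -m creep '1 -.09 .04 0 0 0 0;1 0 0 0 0 0 0;1 0 0 0 0 0 0'
python3 - <<'E'
from h import *
im=snapw("w8")
for n,t,g,h,y in(("tTop","tin1",[.623,-.001,.2],TIN(.178),-.02),("bot","bottle",[.622,-.1215,.12],BOT(.066),None)):
    r=wfit(t,g,h,y);print(n,(r.x,r.fun) if r else None,np.round(w2pix("wrist",g)))
for c in("scene","side"):
    robot.snapshot(c)
    for n,t,g,h in (("b","bottle",[.622,-.1215,.12],BOT(.066)),):
        m=pick(robot.masks_of(c,t),c,g)
        if m is not None: r=fit([(c,m)],h,[g[:2]],[.01,.01]);print(c,n,r.x,r.fun)
im=robot.snapshot("side");cv2.imwrite("pics/side1.png",cv2.resize(im[120:300,160:400],None,fx=3,fy=3,interpolation=cv2.INTER_CUBIC))
delta([.62,-.24,.3])
E
```

```text
time: 43.15
tool_pos: [0.4902, -0.0592, 0.3141]
eef_rot: [[1.0, -0.019, 0.001], [-0.019, -1.0, -0.0], [0.001, 0.0, -1.0]]
contact_force: [0.2, 0.5, 0.5]
finger_gap: 0.0855
grasp_force: 0.0
time: 43.52
tool_pos: [0.4468, -0.078, 0.3143]
eef_rot: [[1.0, -0.02, 0.002], [-0.02, -1.0, -0.0], [0.002, 0.0, -1.0]]
contact_force: [0.0, -0.9, -0.2]
finger_gap: 0.0853
grasp_force: 0.0
tTop (array([ 0.62502418, -0.00158098, -0.03664306]), np.float64(-0.957377626925223)) [177.  -1.]
bot (array([ 0.66909058, -0.12700799]), np.float64(-0.967687058437991)) [316.  18.]
shift [0.3535 0.3178 0.027 ] tool [ 0.4464 -0.0777  0.3136] ydir -91.11 tilt [-0.0004  0.0001] t 43.925
```

View pics/w8.png

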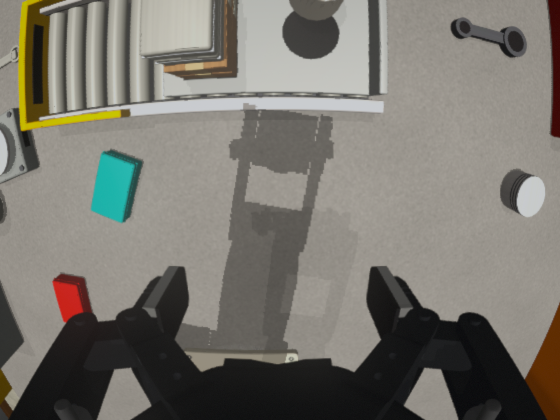

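View pics/side1.png

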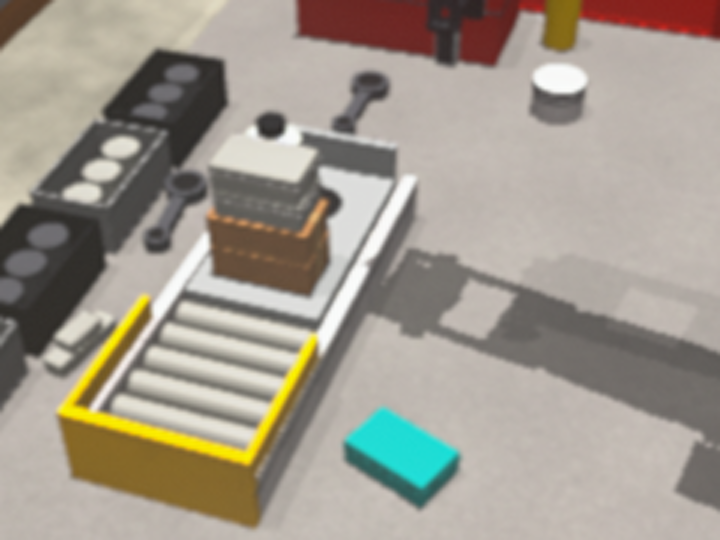

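The bottle has been knocked about 47 mm towards +x on the tray. It is upright and off its mat, at (316,5) in the wrist view. The column stands square. I'll re-measure the bottle from closer and put it back.

```bash
python3 -m creep '.9 .08 .024 0 0 0 0;.9 .08 .024 0 0 0 0;.9 .08 .024 0 0 0 0;.9 .082 .026 0 0 0 0;.9 0 0 0 0 0 0;.9 0 0 0 0 0 0'
python3 - <<'E'
from h import *
im=snapw("w9")
for n,t,g,h,y in(("tTop","tin1",[.623,-.001,.2],TIN(.178),-.02),("bot","bottle",[.669,-.127,.12],BOT(.066),None)):
    r=wfit(t,g,h,y);print(n,(r.x,r.fun) if r else None,np.round(w2pix("wrist",g)))
delta([r.x[0],r.x[1],.103])
for t in(70,80,95):print(mats(im,thr=t))
E
```

```text
time: 44.68
tool_pos: [0.6054, -0.1298, 0.3131]
eef_rot: [[1.0, -0.02, -0.002], [-0.02, -1.0, 0.0], [-0.002, -0.0, -1.0]]
contact_force: [0.0, 0.5, 0.2]
finger_gap: 0.0807
grasp_force: 0.0
tTop (array([ 6.23326852e-01, -3.84088975e-05, -1.76058509e-02]), np.float64(-0.9134850161044158)) [129. 190.]
bot (array([ 0.66673838, -0.12653337]), np.float64(-0.9136026925744798)) [273. 123.]
shift [ 0.123  -0.0088  0.4219] tool [ 0.6052 -0.1297  0.314 ] ydir -91.13 tilt [-0.0003  0.0001] t 44.825
[(array([ 611.8, -120.2,  610.8, -120. ,   65.7,   46. ,   83.8]), array([269.73793103, 167.17931034]))]
[(array([ 611.5, -120.3,  610.9, -120.1,   66.1,   46.4,   83.8]), array([269.47619048, 167.1292517 ]))]
[(array([ 612.1, -119.9,  611. , -120. ,   67.3,   47.8,   83.8]), array([269.58, 166.96]))]
```

View pics/w9.png

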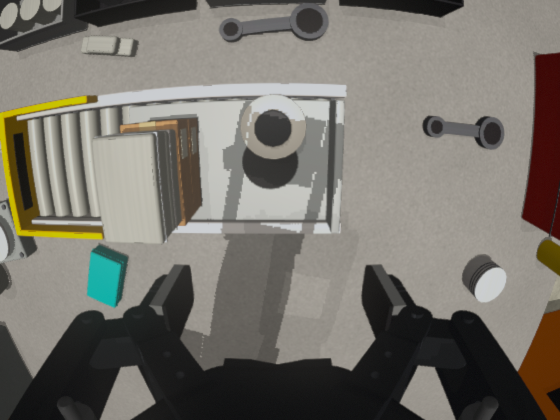

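```bash
python3 -m creep '.9 .06 -.004 0 0 0 0;.9 .063 -.005 .03 0 0 0;.9 0 0 .08 0 0 0;.9 0 0 .08 0 0 0;.9 0 0 .08 0 0 0;.9 0 0 .07 0 0 0;.9 0 0 .05 0 0 0;.9 0 0 .025 0 0 0;.9 0 0 0 0 0 0'
python3 -c "
from h import *;delta([.667,-.1265,.104]);print(robot.state()['contact_force'])"
```

```text
time: 45.95
tool_pos: [0.6671, -0.1267, 0.1061]
eef_rot: [[1.0, -0.02, -0.001], [-0.02, -1.0, 0.0], [-0.001, -0.0, -1.0]]
contact_force: [-0.7, 0.4, 0.3]
finger_gap: 0.0811
grasp_force: 0.0
shift [-0.0003 -0.0003  0.0043] tool [ 0.6671 -0.1267  0.1061] ydir -91.14 tilt [-0.0009  0.0002] t 45.95
[-0.71858352  0.40926635  0.26361925]
```

```bash
python3 -m creep '-1 0 0 .003 0 0 0;-1 0 0 0 0 0 0;-1 0 0 0 0 0 0;-1 0 0 0 0 0 0;-1 0 0 0 0 0 0;-1 0 0 -.015 0 0 0;-1 0 0 -.02 0 0 0;-1 0 0 0 0 0 0' 40; python3 -m creep '-1 -.03 -.004 0 0 0 0;-1 -.04 -.004 0 0 0 0;-1 -.022 -.002 0 0 0 0;-1 0 0 0 0 0 0;-1 0 0 0 0 0 0'
python3 -c "
from h import *;delta([.6206,-.1208,.104]);s=robot.state();print(s['contact_force'],s['finger_gap'])"
```

```text
time: 46.95
tool_pos: [0.6682, -0.1269, 0.1234]
eef_rot: [[1.0, -0.02, 0.002], [-0.02, -1.0, -0.0], [0.002, 0.0, -1.0]]
contact_force: [-0.1, 0.1, -2.9]
finger_gap: 0.0632
grasp_force: 44.4
time: 47.58
tool_pos: [0.6223, -0.1211, 0.1225]
eef_rot: [[1.0, -0.02, 0.001], [-0.02, -1.0, -0.0], [0.001, 0.0, -1.0]]
contact_force: [0.1, -0.3, -3.1]
finger_gap: 0.0627
grasp_force: 44.4
shift [-0.0035 -0.0004  0.0371] tool [ 0.6223 -0.1211  0.1225] ydir -91.14 tilt [ 0.001  -0.0002] t 47.575
[ 0.07152862 -0.33033718 -3.13773783] 0.06265055196751121
```

```bash
python3 -m creep '-1 -.0035 0 .015 0 0 0;-1 0 0 .012 0 0 0;-1 0 0 .006 0 0 0;-1 0 0 .003 0 0 0;-1 0 0 .002 0 0 0;-1 0 0 0 0 0 0'
```

```text
time: 48.32
tool_pos: [0.6198, -0.1208, 0.1064]
eef_rot: [[1.0, -0.02, -0.0], [-0.02, -1.0, 0.0], [-0.0, -0.0, -1.0]]
contact_force: [-11.7, 3.0, 28.0]
finger_gap: 0.063
grasp_force: 47.4
```

```bash
python3 -m creep '-1 0 0 -.003 0 0 0;-1 0 0 -.001 0 0 0;-1 0 0 0 0 0 0'; python3 -m creep '.8 0 0 0 0 0 0;.8 0 0 0 0 0 0;.8 0 0 0 0 0 0;.8 0 0 0 0 0 0;.8 0 0 -.04 0 0 0;.8 0 0 -.08 0 0 0;.8 0 0 -.09 0 0 0;.8 0 0 -.09 0 0 0;.8 -.03 0.04 -.09 0 0 0;.8 -.03 .04 0 0 0 0'; python3 -m creep '.8 0 0 0 0 0 0;.8 0 0 0 0 0 0'
python3 - <<'E'
from h import *
im=snapw("w10")
for n,t,g,h,y in(("tTop","tin1",[.623,-.001,.2],TIN(.178),-.02),("bot","bottle",[.621,-.121,.12],BOT(.066),None)):
    r=wfit(t,g,h,y);print(n,(r.x,r.fun) if r else None,np.round(w2pix("wrist",g)))
def car(p):
    x,y,a=p;b=[x+.125*np.sin(a),y-.125*np.cos(a),a]
    return [pts_box(p,.15,.26,.016,.05),pts_box(b,.15,.01,.062,.05)]
delta([.617,-.26,.2])
E
```

```text
time: 48.7
tool_pos: [0.6198, -0.1208, 0.1066]
eef_rot: [[1.0, -0.02, -0.001], [-0.02, -1.0, 0.0], [-0.001, -0.0, -1.0]]
contact_force: [-5.7, 0.9, 12.2]
finger_gap: 0.063
grasp_force: 45.5
time: 49.95
tool_pos: [0.591, -0.1612, 0.3062]
eef_rot: [[1.0, -0.019, 0.009], [-0.019, -1.0, -0.003], [0.009, 0.003, -1.0]]
contact_force: [0.6, -0.0, 0.3]
finger_gap: 0.077
grasp_force: 0.0
time: 50.2
tool_pos: [0.5887, -0.16, 0.2996]
eef_rot: [[1.0, -0.02, -0.001], [-0.02, -1.0, 0.001], [-0.001, -0.001, -1.0]]
contact_force: [0.4, 0.4, -0.6]
finger_gap: 0.0767
grasp_force: 0.0
tTop (array([ 6.23930579e-01, -8.22662961e-07, -1.72610085e-02]), np.float64(-0.9213624373668143)) [ 90. 177.]
bot (array([ 0.61904065, -0.12138567]), np.float64(-0.9544449881216913)) [238. 156.]
shift [0.0598 0.1996 0.1985] tool [ 0.5892 -0.1597  0.2993] ydir -91.11 tilt [-0.0015  0.0006] t 50.35
```

View pics/w10.png

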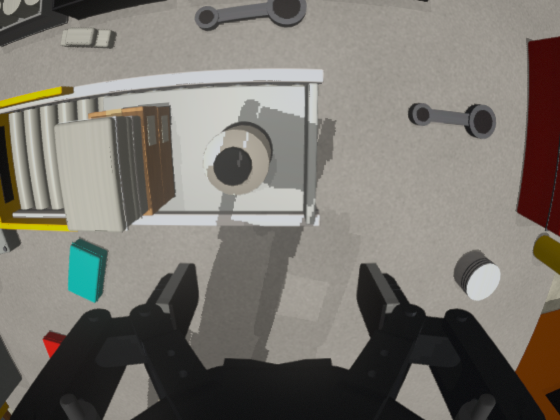

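The bottle is back on its mat, fitted 1.6 mm off centre, and the column is square. Next I go behind the end board with shut fingers.

```bash
python3 -m creep '-1 .03 .1 0 0 0 0;-1 .0298 .0996 0 0 0 0;-1 0 0 0 0 0 0;-1 0 0 .08 0 0 0;-1 0 0 .09 0 0 0;-1 0 0 .09 0 0 0;-1 0 0 .09 0 0 0;-1 0 0 .06 0 0 0;-1 0 0 .028 0 0 0;-1 0 0 0 0 0 0'
python3 - <<'E'
from h import *
def lane(p):
    x,y,a=p;o=lambda dx,dy:[x+dx*np.cos(a)-dy*np.sin(a),y+dx*np.sin(a)+dy*np.cos(a),a]
    return [pts_box(p,.192,.49,.05,0),pts_box(o(-.088,0),.016,.49,.062,0),pts_box(o(.088,0),.016,.49,.062,0),pts_box(o(-.091,.16),.01,.17,.092,0),pts_box(o(.091,.16),.01,.17,.092,0),pts_box(o(0,.24),.192,.01,.092,0)]
# yellow bay end corners by colour: outer far end of bay in the scene and side pictures
for c in("scene","side"):
    im=cv2.imread(f"pics/{c}0.png");h=cv2.cvtColor(im,cv2.COLOR_BGR2HSV)
    m=cv2.inRange(h,(20,120,60),(35,255,255));n,l,s,ce=cv2.connectedComponentsWithStats(m)
    g=w2pix(c,[.63,.15,.06]);k=min((i for i in range(1,n) if s[i,4]>300),key=lambda i:np.hypot(*(ce[i]-g)));M=(l==k).astype(float)
    print(c,s[k],ce[k])
    best=None
    def f(p):
        x,y,a=p;o=lambda dx,dy:[x+dx*np.cos(a)-dy*np.sin(a),y+dx*np.sin(a)+dy*np.cos(a),a]
        H=[pts_box(o(-.091,.16),.01,.17,.092,0),pts_box(o(.091,.16),.01,.17,.092,0),pts_box(o(0,.24),.192,.01,.092,0)]
        return -iou(cv2.morphologyEx(render(c,H),cv2.MORPH_CLOSE,None),M)
    for y0 in(-.03,0,.03,.06):
        p0=np.array([.621,y0,-.02]);r=minimize(f,p0,method="Nelder-Mead",options=dict(initial_simplex=np.vstack([p0,p0+[.01,0,0],p0+[0,.01,0],p0+[0,0,.04]]),xatol=3e-4,fatol=1e-4))
        if best is None or r.fun<best.fun:best=r
    print(best.x,best.fun)
delta([.6185,-.225,.08]);print(robot.state()["contact_force"])
E
```

```text
time: 51.6
tool_pos: [0.6168, -0.2598, 0.0806]
eef_rot: [[1.0, -0.019, -0.002], [-0.019, -1.0, 0.001], [-0.002, -0.001, -1.0]]
contact_force: [0.6, 0.2, -0.1]
finger_gap: 0.0002
grasp_force: 0.0
scene [ 238  225  112  100 2091] [310.51458632 279.10760402]
[ 0.6176916   0.03239299 -0.03288004] -0.396701420586015
side [ 179  218   87   77 1993] [215.60010035 266.41394882]
[0.6330159  0.03204435 0.04077924] -0.6444310231250182
shift [ 0.0021 -0.0696  0.0012] tool [ 0.6168 -0.2598  0.0806] ydir -91.1 tilt [-0.0016  0.0009] t 51.6
[ 0.56740111  0.16147759 -0.06923579]
```

```bash
python3 -m creep '-1 .004 -.02 0 0 0 0;-1 0 -.025 0 0 0 0;-1 0 -.02 0 0 0 0;-1 0 -.01 0 0 0 0;-1 0 -.006 0 0 0 0;-1 0 -.006 0 0 0 0;-1 0 -.008 0 0 0 0;-1 0 -.008 0 0 0 0'; python3 -m creep '-1 0 -.009 0 0 0 0;-1 0 -.01 0 0 0 0;-1 0 -.01 0 0 0 0;-1 0 -.01 0 0 0 0;-1 0 -.01 0 0 0 0;-1 0 -.01 0 0 0 0;-1 0 -.01 0 0 0 0;-1 0 -.01 0 0 0 0;-1 0 -.01 0 0 0 0;-1 0 -.01 0 0 0 0'
python3 - <<'E'
from h import *
print(robot.state()["contact_force"]);im=snapw()
for n,t,g,h,y in(("tTop","tin1",[.624,.03,.2],TIN(.178),-.02),("bot","bottle",[.622,-.09,.12],BOT(.066),None)):
    r=wfit(t,g,h,y,tol=150);print(n,(r.x,r.fun) if r else None)
E
```

```text
time: 52.6
tool_pos: [0.6202, -0.2096, 0.0813]
eef_rot: [[1.0, -0.02, 0.0], [-0.02, -1.0, -0.001], [0.0, 0.001, -1.0]]
contact_force: [0.7, -3.7, 0.3]
finger_gap: -0.0003
grasp_force: 1.6
time: 53.85
tool_pos: [0.6212, -0.1594, 0.0813]
eef_rot: [[1.0, -0.02, 0.0], [-0.02, -1.0, -0.0], [0.0, 0.0, -1.0]]
contact_force: [-0.1, -4.0, -1.0]
finger_gap: 0.0001
grasp_force: 1.8
[-0.06256461 -3.95679207 -1.00292706]
tTop None
bot (array([ 0.6192644 , -0.06439356]), np.float64(-0.8825968352312107))
```

```bash
python3 -m creep '-1 0 -.01 0 0 0 0;-1 0 -.01 0 0 0 0;-1 0 -.01 0 0 0 0;-1 0 -.01 0 0 0 0;-1 0 -.01 0 0 0 0;-1 0 -.01 0 0 0 0;-1 0 -.01 0 0 0 0;-1 0 -.01 0 0 0 0;-1 0 -.01 0 0 0 0;-1 0 -.01 0 0 0 0' | grep -E 'tool|contact';python3 -m creep '-1 0 -.01 0 0 0 0;-1 0 -.01 0 0 0 0;-1 0 -.01 0 0 0 0;-1 0 -.01 0 0 0 0;-1 0 -.01 0 0 0 0;-1 0 -.01 0 0 0 0;-1 0 -.01 0 0 0 0;-1 0 -.009 0 0 0 0;-1 0 -.008 0 0 0 0;-1 0 -.007 0 0 0 0' | grep -E 'tool|contact'
```

```text
tool_pos: [0.6221, -0.1093, 0.0813]
contact_force: [-0.7, -3.1, 0.1]
tool_pos: [0.623, -0.0624, 0.0813]
contact_force: [-1.2, -4.4, -0.3]
```

```bash
python3 -m creep '-1 0 -.006 0 0 0 0;-1 0 -.006 0 0 0 0;-1 0 -.006 0 0 0 0;-1 0 -.006 0 0 0 0;-1 0 -.005 0 0 0 0;-1 0 -.005 0 0 0 0;-1 0 -.005 0 0 0 0;-1 0 -.005 0 0 0 0' | grep -E 'tool|contact'
```

```text
tool_pos: [0.6235, -0.0406, 0.0813]
contact_force: [-1.6, -2.9, 0.8]
```

```bash
python3 -m creep '-1 0 -.005 0 0 0 0;-1 0 -.005 0 0 0 0;-1 0 -.005 0 0 0 0;-1 0 -.005 0 0 0 0;-1 0 -.005 0 0 0 0;-1 0 -.005 0 0 0 0;-1 0 -.005 0 0 0 0;-1 0 -.005 0 0 0 0' | grep -E 'tool|contact'
python3 - <<'E'
from h import *
print(robot.state()["contact_force"]);im=snapw("w11")
for n,t,g,h,y in(("bot","bottle",[.622,.06,.12],BOT(.066),None),):
    r=wfit(t,g,h,y,tol=150);print(n,(r.x,r.fun) if r else None)
E
```

```text
tool_pos: [0.6239, -0.0206, 0.0813]
contact_force: [-1.1, -3.5, -0.1]
[-1.06288125 -3.46263387 -0.10313208]
bot (array([0.62188497, 0.07462712]), np.float64(-0.8786423851172684))
```

```bash
python3 -m creep '-1 0 -.004 0 0 0 0;-1 0 -.004 0 0 0 0;-1 0 -.004 0 0 0 0;-1 0 -.004 0 0 0 0' | grep -E 'tool|contact'
```

```text
tool_pos: [0.6241, -0.0126, 0.0813]
contact_force: [-1.1, -2.4, -0.9]
```

```bash
for i in 1; do python3 -m creep '-1 0 -.004 0 0 0 0;-1 0 -.004 0 0 0 0;-1 0 -.004 0 0 0 0' | grep -E 'tool|contact'; done
```

```text
tool_pos: [0.6242, -0.0072, 0.0813]
contact_force: [-1.5, -13.9, -1.2]
```

```bash
python3 -m creep '-1 0 -.004 0 0 0 0;-1 0 -.004 0 0 0 0' | grep -E 'tool|contact'
```

```text
tool_pos: [0.6242, -0.007, 0.0814]
contact_force: [-1.4, -32.4, 1.5]
```

The tray hit the stop at the expected place: the TCP stalled at y = -0.007 while the force rose to 32 N. I'm backing off and checking.

```bash
python3 -m creep '-1 0 .004 0 0 0 0;-1 0 .004 0 0 0 0;-1 0 .01 0 0 0 0;-1 0 .03 0 0 0 0;-1 0 .06 0 0 0 0;-1 0 .06 -.05 0 0 0;-1 0 0 -.09 0 0 0;-1 0 0 -.09 0 0 0;-1 0 0 -.09 0 0 0;-1 0 0 0 0 0 0' | grep -E 'tool|contact'; python3 -m creep '-1 -.09 0 -.06 0 0 0;-1 -.09 -.05 0 0 0 0;-1 -.09 -.09 0 0 0 0;-1 -.09 -.09 0 0 0 0;-1 0 -.09 0 0 0 0;-1 0 0 0 0 0 0;-1 0 0 0 0 0 0' | grep -E 'tool|contact'
python3 - <<'E'
from h import *
im=snapw("w12")
for n,t,g,h,y in(("tTop","tin1",[.626,.207,.2],TIN(.178),-.02),("bot","bottle",[.624,.087,.12],BOT(.066),None)):
    r=wfit(t,g,h,y,tol=60);print(n,(r.x,r.fun) if r else None)
P={}
for c in("scene","side"):
    im=robot.snapshot(c);P[c]=im
    M=robot.masks_of(c,"bottle");m=pick(M,c,[.624,.087,.12])
    if m is not None: r=fit([(c,m)],BOT(.066),[[.624,.087]],[.01,.01]);print(c,r.x,r.fun)
crop=lambda c,p:(lambda u:cv2.resize(P[c][max(0,int(u[1])-90):int(u[1])+90,max(0,int(u[0])-60):int(u[0])+60],(400,600),interpolation=cv2.INTER_CUBIC))(w2pix(c,p))
cv2.imwrite("pics/fin.png",np.hstack([crop("scene",[.625,.14,.1]),crop("side",[.625,.14,.1])]))
E
```

```text
tool_pos: [0.625, -0.0876, 0.2458]
contact_force: [-0.3, -0.0, -0.3]
tool_pos: [0.4471, 0.0748, 0.2707]
contact_force: [-0.1, -0.6, 0.2]
tTop (array([ 0.6294237 ,  0.2060515 , -0.04113989]), np.float64(-0.9496176022819101))
bot (array([0.62454528, 0.08660144]), np.float64(-0.9734685877899352))
scene [0.62115016 0.08419631] -0.8309775178099653
side [0.62153326 0.08963992] -0.5821297149311141
```

View pics/fin.png

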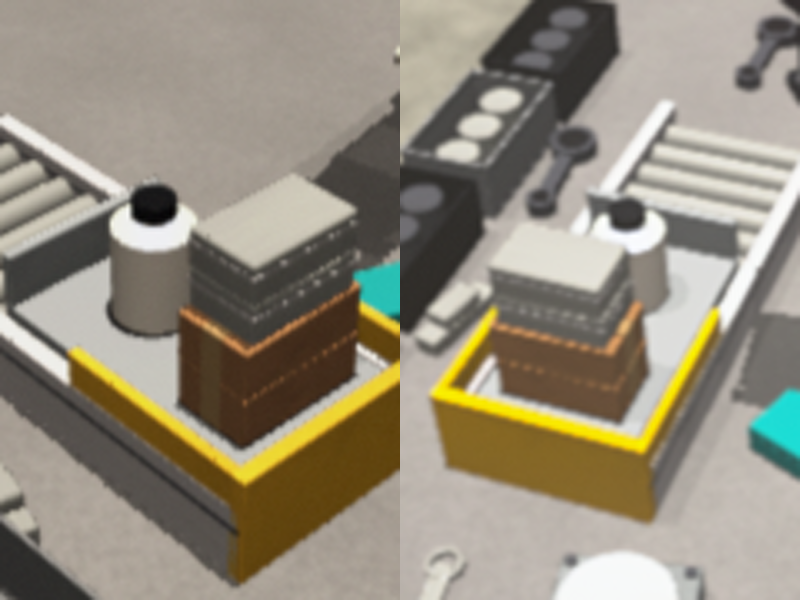

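View pics/w12.png

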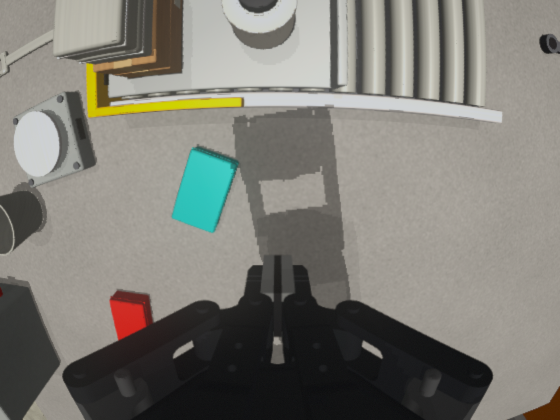

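The final views show the tray home in the yellow bay, with the bottle and the column of two cartons below two tins standing square. The bottle fits within about 1 mm of its mat.

```bash
python3 -c "
from plant import robot;print(robot.state()['time']);print(robot.job_done())"
```

```text
62.2
the job is handed in; nothing more can be done
None
```

The job is handed in at 62 s, verdict not shown: plate pressed fully down, bottle put back on its mat after being knocked aside, two cartons below two tins in one square column, tray pushed home against the stop.

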